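# Lap the cover plates of a sloped drip guard

### The arm

A 7-joint arm with a two-finger parallel gripper is mounted at the origin on a cart in front of the work surface, level with it; the furniture and walls round the work are solid. World frame = base frame: x ahead of the robot, y to its left, z up, the work surface at z = 0. Lengths are in mm, angles in rad, forces in N, time in s.
With the tool pointing down it reaches from about 350 to 900 mm from the base axis. Payload 7.2 kg.
Tool frame: the origin (TCP) lies between the finger pads; the fingertips stand 25 mm ahead of it and the grasp point (between the pads) lies 6 mm ahead of it (env.tip_reach is the z of the fingertips in the tool frame, in mm); z points along the fingers, x is the direction in which the jaws open and shut, and the axes are right-handed (so a half turn about z gives the same grasp; the last joint's range is limited). The gripper opens to 88 mm and grips with 3 to 60 N. Pads are 20 mm wide; open, the fingers measure 115 mm over their backs; the gripper's body (75 mm by 178 mm) begins 61 mm behind the grasp point.
Start: joints at [-1.192, 0.411, -0.013, 1.596, 0.006, 1.134, -0.082], TCP at [270.06, 563.645, 247.653] pointing down, gripper open.
Joint ranges: [-2.95, 2.95], [-0.29, 1.99], [-1.47, 1.44], [0.14, 2.54], [-1.03, 4.17], [0.13, 1.85], [-2.86, 2.86]. Speed limits (rad/s): [2.39, 2.39, 3.01, 3.01, 3.14, 3.14, 3.14].

### API

Orientations are given as a unit quaternion [x, y, z, w].
In Python, from station import env gives the robot as it stands.
- The arm moves only by the tool send_rows, never from a script. Its argument "deltas" is a list of rows, each a list of 3 entries, a list of its own where there are three numbers: the finger opening in mm, from 0 to 87.8, then the shift along the tool's x, y, z in mm, then the turn about the tool's z in degrees. A call has 1 to 12 rows; each row shifts and turns the commanded pose from where the row before left it, along the tool's axes as they then stand; what a row does not reach is not made up. A row lasts 1/12 s, in which the tool goes at most 41.7 mm and 7.16 degrees, less where a joint would pass 70% of its speed; a pose out of reach is approached as far as the arm can. A call is refused whole if a number of a shift passes 41.7 or a number of a turn 7.16, either way. A call with a gripper value outside its range is refused whole. The fingers move at their own pace and stop on an object; "force" is the grip in N (left out, the last holds). Time passes only in rows, so rows that do not move let the fingers close. It gives the time, the measured TCP pose, the force and the opening at its end, in the units of the state.
- env.read_state(): the state, without advancing time (a new reading comes with each control period).
- env.get_image(name): name is "scene" or "top" or "wrist"; returns a dict with "color" (420x560x3 uint8, red, green, blue), "fov_y" (degrees; the focal length in pixels is half the picture's height over the tangent of half this angle, whatever the lens; pixels are square), "cx", "cy" (the principal point, pixels), "D" ([k1, k2, p1, p2, k3] as OpenCV has them; the pictures are not rectified), "pose" (4x4, takes a point from camera to world coordinates); the wrist camera has in their place "T_tool_cam" (4x4, takes a point from camera to tool coordinates, whose origin is the TCP and whose axes are the tool frame's). Camera axes: x right, y down, z forward; pixel columns grow to the right and rows downward; lengths in mm; the calibration is good to about 2 mm. A picture is of the moment at which its call begins: read the wrist's pose just before it. There is no depth.
- env.close_job(): hands the job in, once; it reports no verdict.
The state is a dict: "time_s": time; "joint_pos": joint angles; "joint_velocities": joint speeds; "effort": joint torques, N m; "position": TCP position; "tcp_rot": TCP orientation; "ft_force": force on the tool from outside, world axes, zero at the start; "moment": the same for the moment, N m; "width": finger opening in mm.
Only numpy, scipy, OpenCV 4.12 (cv2) and the standard library are available. Lean on these libraries where they do the work, as an engineer would, in place of code of your own. Each camera call takes 0.05 s, during which the arm holds its last target.

### The job

Cover the drip guard's sloped deck like a slater, from the bottom up. Lay the orange plate flat and straight between the two scribed lines with its raised tail over the stop strip, and draw it downhill with a firm pull of about 7 newtons until its shoulder bears on the sprung strip, never crushing the strip with more than 25 newtons; then lap the blue plate's tail over the orange plate's head and draw it down with the same pull until its shoulder bears on that head. Leave both flat, straight and tight, and do not disturb the tin, the connector housing or the blue tape roll.

Things in the scene. Friction and masses are not known exactly. Their poses are not given: they have to be found in the camera images.
- deck: the guard's grey sloped deck, 190 mm (x) by 112 mm (y), fixed, tilted 0.30 rad, its low end towards the robot and its high end 75 mm above the table; origin at the middle of its upper surface, x uphill along the slope, z out of the surface. Two white lines along x, 83 mm apart, mark where the plates' sides belong
- stop: mount of the stop strip; origin and axes as the deck's, so it does not tell where the strip is. The rubber-faced steel strip (108 mm wide, 5 thick, 24 long) lies on the deck; its uphill edge is clamped anywhere at deck x = -72 to -48 mm: find it by drawing the plate gently down to it. It yields 1 mm per 1.5 N, at most 7 mm, then is solid
- orange_plate_grip (a point): orange cover plate (lower course), 0.15 kg: centre of its grip fin, 30 mm above its underside. x points to its head (uphill edge), y along the fin, z up. Fin 10 mm thick (x), 46 long, top 38 mm above the underside: pinch it across the 10 mm, fingertips 14 mm or more above the underside. Starts flat on the table. Laid at deck x = -67 to -36 mm, y = 0, axes as the deck's
- orange_plate_shoulder (a point): shoulder of the orange plate: the step at the lower end of its body, at the underside, 12 mm downhill (-x) of the fin. The body, 5 mm thick and 80 wide, runs 65 mm from here to the head. The tail runs 25 mm the other way, raised: underside 6.5 mm, top 11.5 mm above the body's underside, to lap over a 5 mm strip or head
- blue_plate_grip (a point): blue cover plate (upper course): centre of its grip fin. Same shape, size, axes and mass as the orange plate, with the same fin, shoulder and raised tail. Laid with its point 65 mm uphill of the orange plate's point and at the same height above the deck, its shoulder against the orange head and its tail over it
- press_panel (a point): obstacle: centre of the clear guard panel of the terminal press, fixed, standing open towards the robot: 112 mm long, 58 mm high, upright, from x = 0.48 to 0.58 m, y = -0.06 to 0 m, z = 0.22 to 0.28 m. Behind and above it the press's cabinet begins at x = 0.57 m, z = 0.39 m, y = -0.25 to 0.04 m. Carry things past on the robot's side
- tin: bystander: round tin with a red lid, 49 mm wide, 27 mm high, origin under its centre
- housing: bystander: white connector housing, 18 x 40 x 14 mm, origin under its centre
- tape_blue: bystander: blue tape roll lying flat at the near right corner of the table (not the one beside the press), 68 mm wide, 19 mm high, origin under its centre

How it is judged (in metres and radians):
On the way, in this order (a step that is already met when the one before it is completed fails the run):
1. the orange plate, lying flat on the deck, is pulled firmly (over 3 N) against the sprung strip (z of orange_plate_grip in the frame of deck between 0.0275 and 0.0325 m and y of orange_plate_grip in the frame of deck between -0.007 and 0.007 m and angle between the x axis of orange_plate_grip and the x axis of deck, either way round below 0.06 rad and angle between the z axis of orange_plate_grip and the z axis of deck, either way round below 0.05 rad and x of orange_plate_grip in the frame of deck between -0.071 and -0.032 m and contact force between orange_plate and stop above 3 N), for 0.1 s.
2. the blue plate, lying flat and lapped over the orange one, is pulled firmly (over 3 N) against its head (z of blue_plate_grip in the frame of deck between 0.0275 and 0.0325 m and y of blue_plate_grip in the frame of deck between -0.007 and 0.007 m and angle between the x axis of blue_plate_grip and the x axis of deck, either way round below 0.06 rad and angle between the z axis of blue_plate_grip and the z axis of deck, either way round below 0.05 rad and x of blue_plate_grip in the frame of orange_plate_grip between 0.0625 and 0.068 m and contact force between blue_plate and orange_plate above 3 N), for 0.1 s.
At the end, for the whole second after the job is handed in: Both plates at rest, flat (2.5 mm, 0.05 rad), straight (0.06 rad) and within 7 mm of the centre line; the orange one laps the strip and presses on it (over 0.2 N); the blue one laps the orange with its shoulder on its head (fins 62.5 to 68 mm apart along the slope) (z of orange_plate_grip in the frame of deck between 0.0275 and 0.0325 m and y of orange_plate_grip in the frame of deck between -0.007 and 0.007 m and angle between the x axis of each of orange_plate_grip, blue_plate_grip and the x axis of deck, either way round below 0.06 rad and angle between the z axis of each of orange_plate_grip, blue_plate_grip and the z axis of deck, either way round below 0.05 rad and x of orange_plate_grip in the frame of deck between -0.071 and -0.032 m and contact force between orange_plate and stop above 0.2 N and z of blue_plate_grip in the frame of deck between 0.0275 and 0.0325 m and y of blue_plate_grip in the frame of deck between -0.007 and 0.007 m and x of blue_plate_grip in the frame of orange_plate_grip between 0.0625 and 0.068 m and linear speed of each of orange_plate, blue_plate below 0.01 m/s); the robot touches nothing.
It fails at once if the strip is crushed (over 25 N) (contact force between orange_plate and stop above 25 N).
It fails at once if the tin is moved more than 20 mm (distance of tin from where it was at the start of the episode above 0.02 m).
It fails at once if the connector housing is moved more than 20 mm (distance of housing from where it was at the start of the episode above 0.02 m).
It fails at once if the tape roll is moved more than 20 mm (distance of tape_blue from where it was at the start of the episode above 0.02 m).
It also fails if it takes over 72 s, if anything falls off the work surface, if the arm or the gripper's body presses on something with over 40 N, if the wrist force passes 120 N, or if a joint passes its speed limit or range.

## Working session

There is one attempt and no reset: what is moved stays moved. The work goes in short steps, Python scripts to look and compute and a tool call to move; the robot and the scene stay as the last step left them, time stands still between calls to the robot, and variables do not carry over. Pictures are saved under pics/ and viewed, and the job is handed in when it is done.

Besides the shell and the picture viewer there is one more tool, called after "Call:" by a JSON object that holds its "method" and its "body", one argument or row to a line. send_rows: Moves the arm, as the interface text tells. Its arguments: {"type":"object","properties":{"deltas":{"type":"array"},"force":{"type":"number"}},"required":["deltas"]}

```bash
ls; mkdir -p pics; python3 - <<'E'
from station import env
import cv2
print(env.read_state())
for n in ("scene","top","wrist"):
    d=env.get_image(n)
    cv2.imwrite(f"pics/{n}0.png",d["color"][:,:,::-1])
    print(n,{k:v for k,v in d.items() if k!="color"})
E
```

```text
pics
{'time_s': 0.0, 'joint_pos': array([-1.19219764,  0.41186549, -0.01270376,  1.59705087,  0.0056209 ,
        1.1343231 , -0.08220195]), 'joint_velocities': array([ 4.05954309e-04, -1.65658644e-05, -1.31333818e-03,  1.12446676e-03,
       -4.43129998e-04, -7.30159594e-05, -3.84398471e-04]), 'effort': array([ 5.09209294e-04, -5.87956274e+01,  6.41903915e-01, -2.91071910e+01,
       -5.38039603e-02,  1.84800464e-02,  8.26590099e-05]), 'position': array([269.89022953, 563.19255284, 246.82776094]), 'tcp_rot': array([ 8.46185005e-01,  5.32888627e-01, -6.42719389e-04,  4.85660206e-04]), 'ft_force': array([ 0.68883104,  0.44871052, -0.10472078]), 'moment': array([-0.00854566,  0.02488836, -0.06872197]), 'width': 87.71265930560477}
scene {'fov_y': 44.655082682953555, 'cx': 283.5149435440557, 'cy': 202.61630780671135, 'D': array([-0.05030292,  0.        ,  0.        ,  0.        ,  0.        ]), 'pose': array([[ 6.80463409e-01, -3.12439535e-01,  6.62835640e-01,
        -3.82640603e+02],
       [-7.32699827e-01, -3.03650669e-01,  6.09054378e-01,
        -1.00705838e+03],
       [ 1.0977818
[... 488 characters left out ...]
5e+02],
       [ 5.03823293e-03, -9.48574170e-02, -9.95478120e-01,
         1.20689358e+03],
       [ 0.00000000e+00,  0.00000000e+00,  0.00000000e+00,
         1.00000000e+00]])}
wrist {'fov_y': 70.86242810205869, 'cx': 280.1316438512932, 'cy': 206.59033106822812, 'D': array([-0.01406961,  0.        ,  0.        ,  0.        ,  0.        ]), 'T_tool_cam': array([[ 9.99999874e-01, -1.61404048e-04, -4.75417569e-04,
        -9.96149563e-01],
       [ 2.88480421e-04,  9.59716384e-01,  2.80970423e-01,
        -7.67329877e+01],
       [ 4.10916267e-04, -2.80970525e-01,  9.59716310e-01,
        -1.36813180e+02],
       [ 0.00000000e+00,  0.00000000e+00,  0.00000000e+00,
         1.00000000e+00]])}
```

View pics/scene0.png

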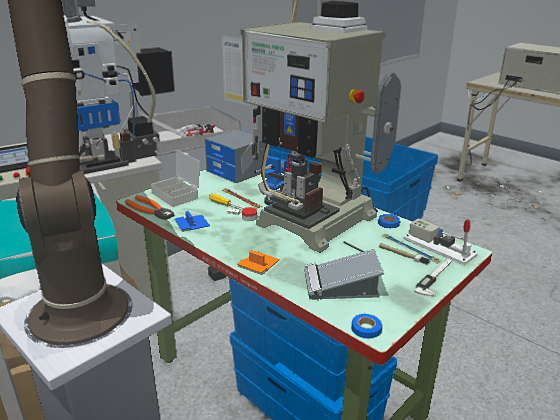

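View pics/top0.png

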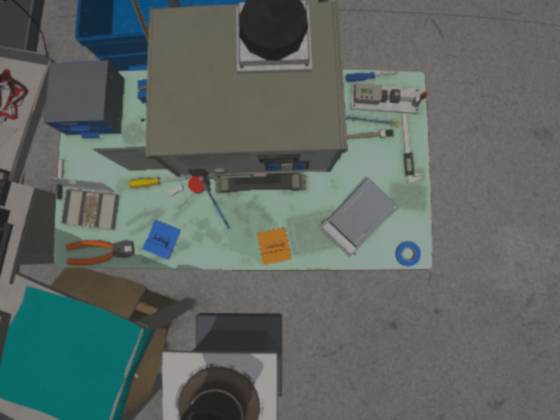

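View pics/wrist0.png

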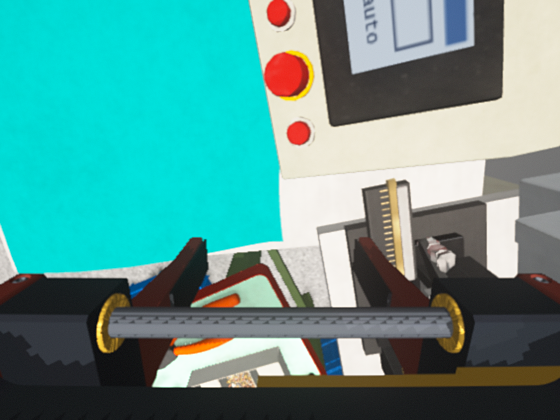

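```bash
cat > h.py <<'E'
import numpy as np, cv2
def K(d):
    h,w=d["color"].shape[:2]; f=h/2/np.tan(np.radians(d["fov_y"])/2)
    return np.array([[f,0,d["cx"]],[0,f,d["cy"]],[0,0,1.]])
def quatR(q):
    from scipy.spatial.transform import Rotation as R
    return R.from_quat(q).as_matrix()
def pose(d,st=None):
    if "pose" in d: return np.array(d["pose"])
    T=np.eye(4);T[:3,:3]=quatR(st["tcp_rot"]);T[:3,3]=st["position"]
    return T@d["T_tool_cam"]
def rays(d,px,P):
    u=cv2.undistortPoints(np.array(px,float).reshape(-1,1,2),K(d),d["D"]).reshape(-1,2)
    v=np.c_[u,np.ones(len(u))]@P[:3,:3].T
    return P[:3,3],v
def onz(d,px,P,z=0):
    o,v=rays(d,px,P); return o+v*((z-o[2])/v[:,2])[:,None]
def proj(d,X,P):
    Q=np.linalg.inv(P); X=np.atleast_2d(X)
    r,_=cv2.Rodrigues(Q[:3,:3])
    p,_=cv2.projectPoints(np.array(X,float),r,Q[:3,3],K(d),d["D"]); return p.reshape(-1,2)
def tri(a,b):
    (o1,v1),(o2,v2)=a,b
    A=np.zeros((3,3));B=np.zeros(3)
    for o,v in ((o1,v1),(o2,v2)):
        v=v/np.linalg.norm(v);M=np.eye(3)-np.outer(v,v);A+=M;B+=M@o
    return np.linalg.solve(A,B)
def line(c):
    return cv2.cvtColor(c,cv2.COLOR_RGB2HSV)
E
python3 - <<'E'
import cv2
a=cv2.imread("pics/top0.png")[170:270,130:430]; cv2.imwrite("pics/topc.png",cv2.resize(a,None,fx=2.66,fy=2.66,interpolation=cv2.INTER_CUBIC))
a=cv2.imread("pics/scene0.png")[180:350,150:420]; cv2.imwrite("pics/scenec.png",cv2.resize(a,None,fx=2.9,fy=2.9,interpolation=cv2.INTER_CUBIC))
E
```

```text
(no output)
```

View pics/topc.png

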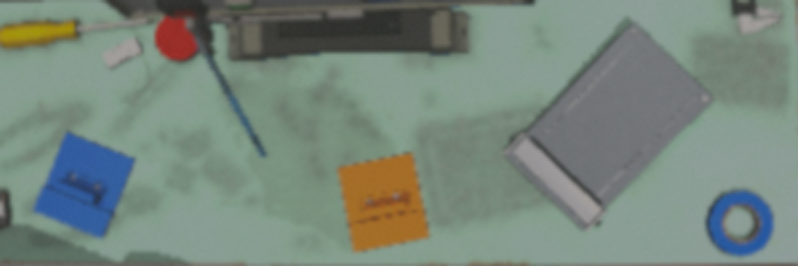

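View pics/scenec.png

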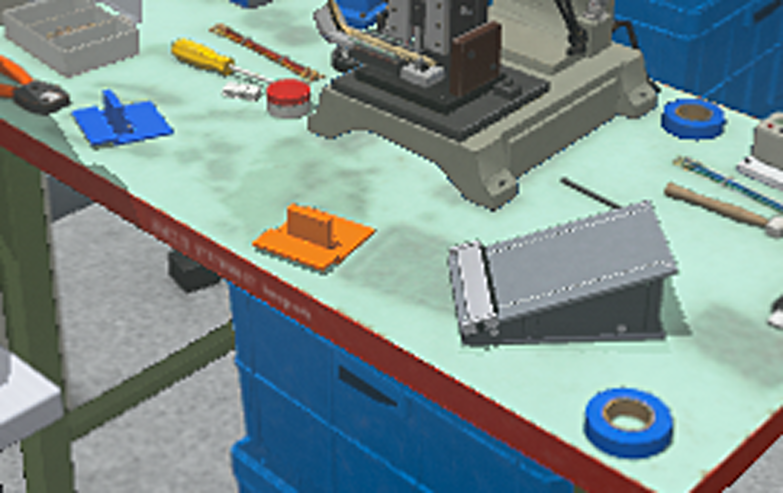

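```bash
python3 - <<'E'
from station import env
from h import *
d=env.get_image("top"); P=pose(d)
hsv=line(d["color"])
def rep(lo,hi,box,z):
    m=cv2.inRange(hsv,lo,hi); k=np.zeros_like(m); x0,y0,x1,y1=box; k[y0:y1,x0:x1]=m[y0:y1,x0:x1]
    c=max(cv2.findContours(k,cv2.RETR_EXTERNAL,cv2.CHAIN_APPROX_NONE)[0],key=cv2.contourArea)
    r=cv2.boxPoints(cv2.minAreaRect(c)); w=onz(d,r,P,z)
    print(box,cv2.contourArea(c),r.round(1).tolist(),"\n",w.round(1).tolist(), w.mean(0).round(1), np.linalg.norm(np.diff(w,axis=0),axis=1).round(1))
    for i in (0,1):
        e=w[i+1]-w[i]; print(np.degrees(np.arctan2(e[1],e[0])).round(1))
rep((5,150,80),(22,255,255),(250,220,300,270),6)
rep((100,120,60),(125,255,255),(130,210,190,265),6)
rep((100,120,60),(125,255,255),(380,230,430,270),10)
rep((0,150,60),(5,255,255),(180,170,210,195),25)
dk=(np.array([[505,150],[632,18],[713,98],[587,227]])/2.66+[130,170])
w=[onz(d,[p],P,z)[0] for p,z in zip(dk,(20,75,75,20))]; w=np.array(w)
print(w.round(1), w.mean(0)); 
for a,b in ((0,1),(3,2)): e=w[b]-w[a]; print(np.degrees(np.arctan2(e[1],e[0])),np.linalg.norm(e))
print(onz(d,[np.array([123,53])/2.66+[130,170]],P,14))
E
```

```text
(250, 220, 300, 270) 800.0 [[257.20001220703125, 233.0], [283.8999938964844, 227.60000610351562], [290.0, 258.20001220703125], [263.29998779296875, 263.5]] 
 [[479.6, -103.9, 6.0], [494.5, -177.6, 6.0], [410.3, -194.5, 6.0], [395.6, -121.1, 6.0]] [ 445.  -149.3    6. ] [75.3 85.8 74.9]
-78.6
-168.7
(130, 210, 190, 265) 818.0 [[142.10000610351562, 248.3000030517578], [154.8000030517578, 218.89999389648438], [180.1999969482422, 229.8000030517578], [167.60000610351562, 259.29998779296875]] 
 [[435.3, 217.7, 6.0], [517.8, 183.6, 6.0], [487.6, 110.5, 6.0], [405.8, 144.6, 6.0]] [461.6 164.1   6. ] [89.3 79.1 88.7]
-22.5
-112.5
(380, 230, 430, 270) 419.0 [[396.0, 242.0], [419.0, 242.0], [419.0, 265.0], [396.0, 265.0]] 
 [[454.1, -489.0, 10.0], [453.8, -554.8, 10.0], [389.8, -553.6, 10.0], [390.5, -488.0, 10.0]] [ 422.1 -521.4   10. ] [65.8 64.  65.6]
-90.3
178.9
(180, 170, 210, 195) 144.5 [[189.0, 191.0], [189.0, 176.0], [202.0, 176.0], [202.0, 191.0]] 
 [[593.7, 84.2, 25.0], [635.6, 85.2, 25.0], [635.5, 48.9, 25.0], [593.7, 48.0, 25.0]] [614.7  66.6  25. ] [41.9 36.3 41.8]
1.4
-90.2
[[ 497.1 -275.7   20. ]
 [ 625.6 -398.8   75. ]
 [ 545.5 -478.9   75. ]
 [ 417.9 -359.7   20. ]] [ 521.54506075 -378.28718824   47.5       ]
-43.75702295972154 186.19327807187915
-43.04391262084361 183.0449369347326
[[598.36332845 122.556148    14.        ]]
```

Call:
{"method": "send_rows", "body": {
  "deltas": [
    [80,[0,0,0],6.6],
    [80,[0,0,0],6.6],
    [80,[0,0,0],6.6],
    [80,[0,0,0],6.6],
    [80,[0,0,0],6.6],
    [80,[0,0,0],6.6],
    [80,[0,0,0],6.6],
    [80,[0,0,0],6.9]
  ]
}}

```text
time_s: 0.87
position: [270.0, 563.5, 247.4]
tcp_rot: [0.995, 0.096, -0.0, 0.0]
ft_force: [-0.4, 0.8, 0.1]
width: 80.1
```

Call:
{"method": "send_rows", "body": {
  "deltas": [
    [80,[0.6,20,0],0],
    [80,[0.6,39.5,0],0],
    [80,[0.6,41,0],0],
    [80,[0.6,41,0],0],
    [80,[0.6,41,0],0],
    [80,[0.6,41,0],0],
    [80,[0.6,41,0],0],
    [80,[0.6,41,0],0],
    [80,[0.6,41,0],0],
    [80,[0.6,41,0],0],
    [80,[0.6,41,0],0],
    [80,[0.6,41,0],0]
  ]
}}

```text
time_s: 1.87
position: [369.0, 102.7, 247.8]
tcp_rot: [0.995, 0.099, 0.0, -0.0]
ft_force: [0.8, 0.4, -0.9]
width: 79.8
```

Call:
{"method": "send_rows", "body": {
  "deltas": [
    [80,[-3.5,36,5],0],
    [80,[-3.5,36,5],0],
    [80,[-3.5,36,5],0],
    [80,[-3.5,36,5],0],
    [80,[-3.5,36,5],0],
    [80,[-3.5,36,5],0],
    [80,[-3.5,36,5],0],
    [80,[0,0,0],0],
    [80,[0,0,0],0]
  ]
}}

```text
time_s: 2.62
position: [394.0, -149.0, 212.4]
tcp_rot: [0.995, 0.096, -0.0, 0.0]
ft_force: [-0.5, 0.5, 0.3]
width: 80.1
```

```bash
python3 - <<'E'
from station import env
from h import *
st=env.read_state(); d=env.get_image("wrist"); cv2.imwrite("pics/w1.png",d["color"][:,:,::-1]); np.savez("w1.npz",**{k:v for k,v in d.items()},position=st["position"],tcp_rot=st["tcp_rot"])
print(st["position"],st["tcp_rot"])
E
```

```text
[ 394.01998283 -148.9927958   212.42177277] [ 9.95361465e-01  9.62038066e-02 -4.64637758e-04  4.05868898e-04]
```

View pics/w1.png

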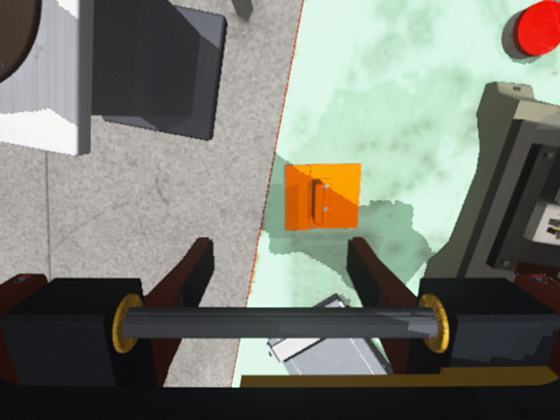

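```bash
python3 - <<'E'
from h import *
d=dict(np.load("w1.npz")); st=d; P=pose(d,st)
hsv=line(d["color"]); m=cv2.inRange(hsv,(5,150,60),(22,255,255))
c=max(cv2.findContours(m,cv2.RETR_EXTERNAL,cv2.CHAIN_APPROX_NONE)[0],key=cv2.contourArea)
r=cv2.boxPoints(cv2.minAreaRect(c));print(r.round(1).tolist())
a=d["color"][155:240,270:375,::-1]; cv2.imwrite("pics/w1c.png",cv2.resize(a,None,fx=7,fy=7,interpolation=cv2.INTER_CUBIC))
print(onz(d,r,P,5).round(1))
E
```

```text
[[285.0, 164.0], [360.0, 164.0], [360.0, 229.0], [285.0, 229.0]]
[[ 393.9 -121.7    5. ]
 [ 479.8 -104.9    5. ]
 [ 501.3 -183.1    5. ]
 [ 409.7 -201.     5. ]]
```

View pics/w1c.png

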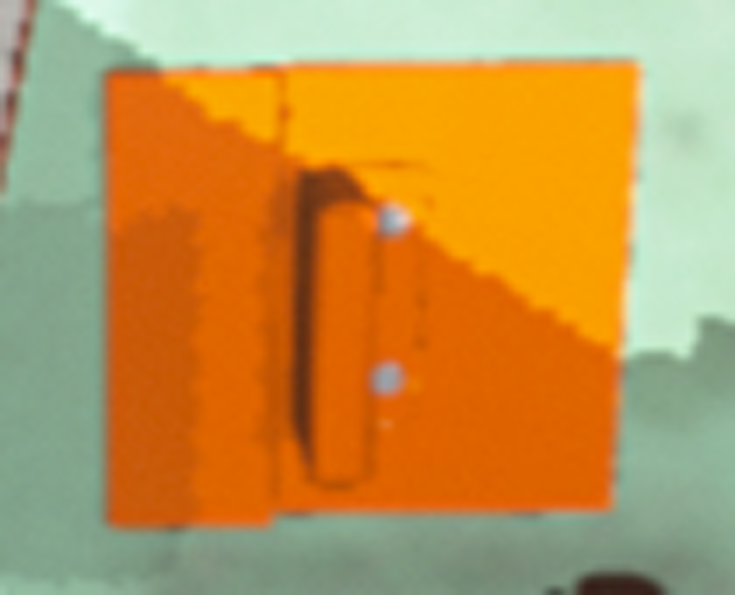

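```bash
python3 - <<'E'
from h import *
d=dict(np.load("w1.npz")); P=pose(d,d)
f=lambda a,z: onz(d,np.array(a,float)/7+[269.6,154.6],P,z)
t=f([[107,72],[107,525]],11.5); h=f([[638,62],[610,510]],5); n=f([[318,205],[378,205],[372,487],[312,487]],38)
print(t,h,n)
ang=lambda e:np.degrees(np.arctan2(e[1],e[0]))
print(ang(h[0]-t[0]),ang(h[1]-t[1]),ang(t[0]-t[1])-90,ang(h[0]-h[1])-90,ang(n[1]-n[2])-90)
print("len",np.linalg.norm((h.mean(0)-t.mean(0))[:2]),"w",np.linalg.norm(h[0]-h[1]),np.linalg.norm(t[0]-t[1]))
u=np.array([np.cos(np.radians(11.3)),np.sin(np.radians(11.3)),0])
print("fin from head",h.mean(0)-53*u,"tail",t.mean(0)+37*u,"fin",n.mean(0))
R=quatR(d["tcp_rot"]);print(ang(R[:,0]),R[:,2])
E
```

```text
[[ 393.64740593 -121.85570483   11.5       ]
 [ 409.11695377 -199.3844129    11.5       ]] [[ 480.43460736 -104.14638761    5.        ]
 [ 496.73593241 -181.91952843    5.        ]] [[ 428.31793373 -131.95469455   38.        ]
 [ 437.36151516 -130.18702483   38.        ]
 [ 447.07598947 -175.09263135   38.        ]
 [ 437.66282095 -176.92957832   38.        ]]
11.53312709715925 11.272886112914302 11.284210783055272 11.837879791537247 12.206750931365619
len 88.95889515769669 w 79.46316525611967 79.05698883973557
fin from head [ 436.61269298 -153.41810367    5.        ] tail [ 437.66492222 -153.37005153   11.5       ] fin [ 437.60456483 -153.54098226   38.        ]
11.041201920749735 [-8.46872773e-04 -8.97372364e-04 -9.99999239e-01]
```

Call:
{"method": "send_rows", "body": {
  "deltas": [
    [40,[10,3,10],-0.4],
    [40,[20.8,6.5,30],0],
    [40,[10.8,3.4,35],0],
    [40,[0,0,30],0],
    [40,[0,0,30],0],
    [40,[0,0,22],0],
    [40,[0,0,10],0],
    [40,[0,0,4.4],0],
    [40,[0,0,0],0]
  ],
  "force": 20
}}

```text
time_s: 3.42
position: [437.9, -150.7, 41.2]
tcp_rot: [0.995, 0.102, -0.0, -0.0]
ft_force: [0.2, -0.7, 0.2]
width: 40.1
```

```bash
cat > snap.py <<'E'
import sys
from station import env
from h import *
n=sys.argv[1]; cam=sys.argv[2] if len(sys.argv)>2 else "wrist"
st=env.read_state(); d=env.get_image(cam); cv2.imwrite(f"pics/{n}.png",d["color"][:,:,::-1]); np.savez(n+".npz",**d,position=st["position"],tcp_rot=st["tcp_rot"])
R=quatR(st["tcp_rot"]); print(st["time_s"],st["position"].round(2),np.degrees(np.arctan2(R[1,0],R[0,0])).round(2),st["ft_force"].round(2),st["width"])
E
python3 snap.py w2
```

```text
3.4167 [ 437.87 -150.68   41.17] 11.76 [ 0.2  -0.72  0.17] 40.116782254770904
```

View pics/w2.png

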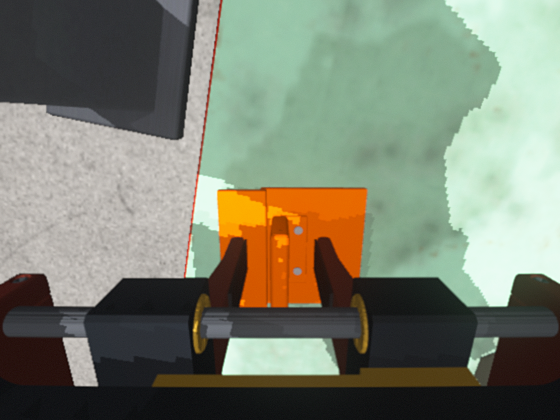

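Call:
{"method": "send_rows", "body": {
  "deltas": [
    [40,[0,2.7,0],0.3],
    [40,[0,0,0],0],
    [5,[0,0,0],0],
    [5,[0,0,0],0],
    [5,[0,0,0],0],
    [5,[0,0,0],0],
    [5,[0,0,0],0]
  ],
  "force": 20
}}

```text
time_s: 4.05
position: [438.4, -154.1, 41.3]
tcp_rot: [0.995, 0.099, 0.0, -0.0]
ft_force: [-0.6, 0.7, 0.6]
width: 10.1
```

```bash
python3 snap.py w3
```

```text
4.05 [ 438.41 -154.15   41.34] 11.4 [-0.62  0.69  0.58] 10.103338606843153
```

Call:
{"method": "send_rows", "body": {
  "deltas": [
    [5,[0,0,-10],0],
    [5,[0,0,-20],0],
    [5,[0,0,-20],6.8],
    [5,[0,0,-20],6.9],
    [5,[0,0,-20],6.9],
    [5,[0,0,-20],6.9],
    [5,[0,0,0],6.8],
    [5,[0,0,0],6.9],
    [5,[0,0,0],6.8],
    [5,[0,0,0],6.8]
  ],
  "force": 20
}}

```text
time_s: 4.93
position: [438.2, -153.9, 151.9]
tcp_rot: [0.928, -0.372, 0.0, -0.0]
ft_force: [0.6, -0.4, -1.4]
width: 9.8
```

Call:
{"method": "send_rows", "body": {
  "deltas": [
    [5,[15,15,0],0],
    [5,[28,28,0],0],
    [5,[28,28,0],0],
    [5,[28,28,0],0],
    [5,[28,28,0],0],
    [5,[28,28,0],0],
    [5,[28,28,0],0],
    [5,[20,20,0],0],
    [5,[12,12,0],0],
    [5,[0,0,0],0],
    [5,[0,0,0],0]
  ]
}}

```text
time_s: 5.85
position: [445.8, -458.8, 151.4]
tcp_rot: [0.929, -0.371, -0.0, 0.0]
ft_force: [0.2, 0.5, -0.7]
width: 10.0
```

```bash
python3 snap.py w4
```

```text
5.85 [ 445.84 -458.83  151.36] -43.52 [ 0.15  0.5  -0.74] 9.976566741941554
```

View pics/w4.png

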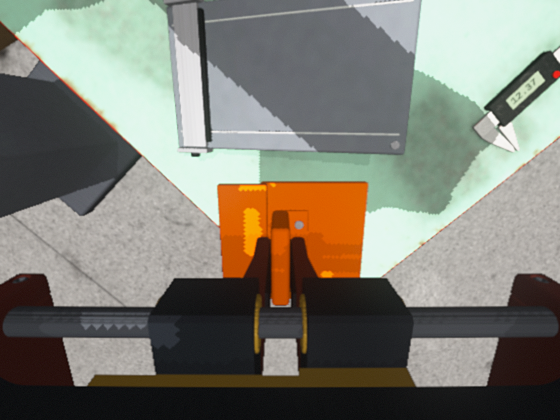

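Call:
{"method": "send_rows", "body": {
  "deltas": [
    [5,[0,-20,0],0],
    [5,[0,-20,0],0],
    [5,[0,0,0],0],
    [5,[0,0,0],0]
  ]
}}

```text
time_s: 6.23
position: [476.0, -426.0, 151.1]
tcp_rot: [0.93, -0.368, -0.0, -0.001]
ft_force: [-0.5, -0.5, -1.3]
width: 10.0
```

```bash
python3 snap.py w5; python3 - <<'E'
import cv2
a=cv2.imread("pics/w5.png")[10:220,140:440]; cv2.imwrite("pics/w5c.png",cv2.resize(a,None,fx=2.66,fy=2.66,interpolation=cv2.INTER_CUBIC))
E
```

```text
6.2333 [ 476.03 -426.05  151.11] -43.14 [-0.51 -0.53 -1.27] 9.990485830984456
```

View pics/w5c.png

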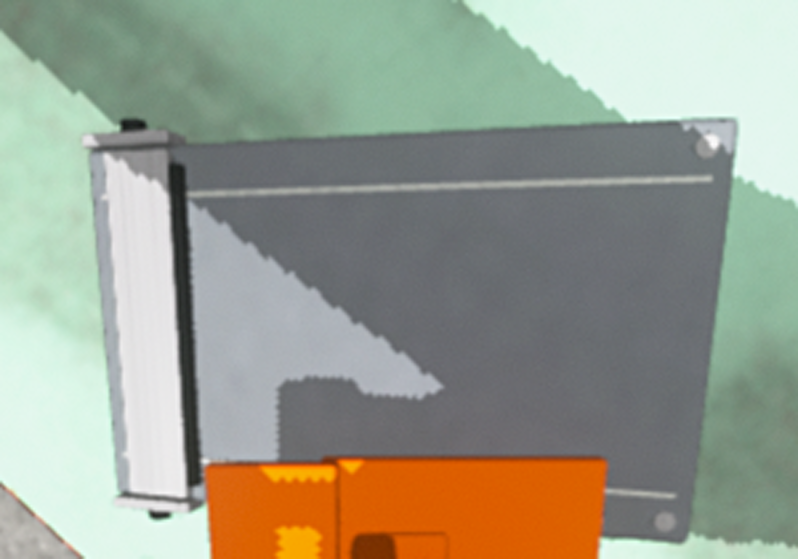

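```bash
cat > deck.py <<'E'
from h import *
from scipy.optimize import least_squares
def frame(p):
    cx,cy,psi=p; c,s=np.cos(.3),np.sin(.3)
    X=np.array([c*np.cos(psi),c*np.sin(psi),s]); Y=np.array([-np.sin(psi),np.cos(psi),0])
    return np.array([cx,cy,75-95*s]),np.c_[X,Y,np.cross(X,Y)]
def cast(d,px,P,p,h=0):
    o,R=frame(p); ro,v=rays(d,px,P); n=R[:,2]
    t=((o-ro)@n+h)/(v@n); return (ro+v*t[:,None]-o)@R
E
python3 - <<'E'
from deck import *
w4=dict(np.load("w4.npz"));P4=pose(w4,w4);w5=dict(np.load("w5.npz"));P5=pose(w5,w5)
c5=lambda a:np.array(a,float)/2.66+[139.7,9.7]
obs=[(w5,P5,c5([[738,119]]),(95,56)),(w5,P5,c5([[688,543]]),(95,-56)),(w5,P5,c5([[200,193],[450,185],[710,178]]),(None,41.5)),(w5,P5,c5([[608,491],[672,496]]),(None,-41.5)),
 (w5,P5,c5([[725,225],[705,400]]),(95,None)),(w4,P4,[[205,131],[398,134]],(None,-41.5)),(w4,P4,[[205,21],[415,3]],(None,41.5)),(w4,P4,[[403,153]],(95,-56))]
def res(p):
    r=[]
    for d,P,px,(x,y) in obs:
        q=cast(d,px,P,p)
        if x is not None:r+=list(q[:,0]-x)
        if y is not None:r+=list(q[:,1]-y)
    return r
s=least_squares(res,[521,-378,-.757]);print(s.x,np.degrees(s.x[2]),np.round(s.fun,1))
np.save("deck.npy",s.x)
print("strip edge top z=5",cast(w5,c5([[185,165],[192,320],[200,485]]),P5,s.x,5).round(1))
print("strip edge z=0",cast(w5,c5([[187,165],[202,485]]),P5,s.x,0).round(1))
# held plate: in deck y relative: edges of tail/head
P=P5
E
```

```text
[ 519.52246596 -379.06978103   -0.76277694] -43.70389949814626 [-0.2 -1.   0.4  1.1  0.   0.1  0.1 -0.  -0.  -0.3  0.1  0.1  0.1  0.
 -1.9 -0.4  1.4]
strip edge top z=5 [[-56.6  48.8   5. ]
 [-57.    4.    5. ]
 [-57.2 -49.    5. ]]
strip edge z=0 [[-58.8  49.6  -0. ]
 [-59.3 -50.3   0. ]]
```

```bash
python3 - <<'E'
from deck import *
w5=dict(np.load("w5.npz"));w4=dict(np.load("w4.npz"))
T=w5["T_tool_cam"]
c5=lambda a:np.array(a,float)/2.66+[139.7,9.7]
for d,h,t in ((w5,c5([[606,458]]),c5([[207,464]])),(w4,[[367.3,182]],[[218.5,184]])):
    print("head",onz(d,h,T,36.3),"tail",onz(d,t,T,29.8))
E
```

```text
head [[ 52.89626782 -40.91156872  36.3       ]] tail [[-35.36341212 -40.93463011  29.8       ]]
head [[ 52.77079001 -40.83884353  36.3       ]] tail [[-34.79337135 -41.01412407  29.8       ]]
```

Call:
{"method": "send_rows", "body": {
  "deltas": [
    [5,[-6,-10,0],0.3],
    [5,[-12,-20,0],0],
    [5,[-12,-20,0],0],
    [5,[-7.8,-13.1,0],0],
    [5,[0,0,15],0],
    [5,[0,0,15],0],
    [5,[0,0,12],0],
    [5,[0,0,0],0],
    [5,[0,0,0],0]
  ]
}}

```text
time_s: 7.03
position: [489.9, -357.2, 109.0]
tcp_rot: [0.928, -0.373, -0.001, 0.0]
ft_force: [-0.6, 0.3, -1.2]
width: 10.1
```

```bash
python3 snap.py w6; python3 - <<'E'
from station import env
from h import *
for i in range(3):
    st=env.read_state(); R=quatR(st["tcp_rot"]); print(st["position"],np.degrees(np.arctan2(R[1,0],R[0,0])))
E
```

```text
7.0333 [ 489.87 -357.23  108.96] -43.76 [-0.61  0.32 -1.22] 10.087334618299575
[ 490.2355263  -357.72966293  109.62216032] -43.75727880420089
[ 490.2355263  -357.72966293  109.62216032] -43.75727880420089
[ 490.2355263  -357.72966293  109.62216032] -43.75727880420089
```

View pics/w6.png

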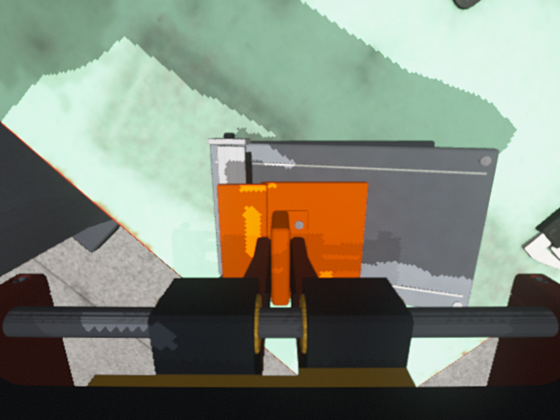

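Call:
{"method": "send_rows", "body": {
  "deltas": [
    [5,[-0.6,-3.8,5],0],
    [5,[0,0,5],0],
    [5,[0,0,0],0],
    [5,[0,0,0],0]
  ]
}}

```text
time_s: 7.42
position: [492.7, -354.0, 99.1]
tcp_rot: [0.928, -0.372, -0.0, -0.0]
ft_force: [-0.1, 0.4, -1.6]
width: 9.8
```

```bash
python3 snap.py w7; python3 - <<'E'
import cv2
a=cv2.imread("pics/w7.png")[110:310,190:520]; cv2.imwrite("pics/w7c.png",cv2.resize(a,None,fx=2.4,fy=2.4,interpolation=cv2.INTER_CUBIC))
E
```

```text
7.4167 [ 492.7  -354.     99.05] -43.69 [-0.12  0.39 -1.63] 9.821780476005932
```

View pics/w7c.png

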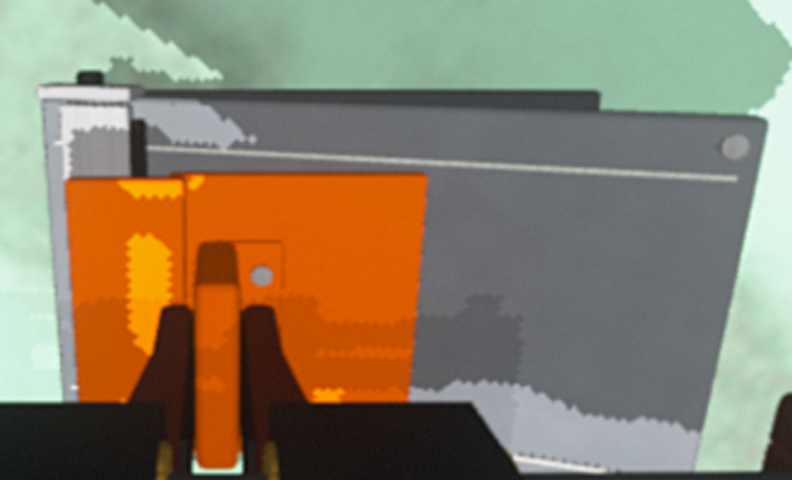

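```bash
python3 - <<'E'
from deck import *
d=dict(np.load("w7.npz"));P=pose(d,d);p=np.load("deck.npy")
c=lambda a:np.array(a,float)/2.4+[189.7,109.7]
print(cast(d,c([[150,148],[440,162],[735,179],[515,458],[605,471]]),P,p).round(1))
print("corner",cast(d,c([[768,120]]),P,p).round(1), "strip",cast(d,c([[146,125]]),P,p,5).round(1))
o,R=frame(p); print("tcp deck",(d["position"]-o)@R)
E
```

```text
[[-58.3  41.3  -0. ]
 [ 23.1  41.7   0. ]
 [ 89.9  41.4   0. ]
 [ 50.7 -41.7  -0. ]
 [ 73.8 -41.3   0. ]]
corner [[94.  55.4 -0. ]] strip [[-57.3  48.7   5. ]]
tcp deck [-19.67034482  -0.41206567  60.64636268]
```

Call:
{"method": "send_rows", "body": {
  "deltas": [
    [5,[0,0,1.5],0],
    [5,[0,0,1.5],0],
    [5,[0,0,1],0],
    [5,[0,0,0],0],
    [5,[0,0,0],0]
  ],
  "force": 6
}}

```text
time_s: 7.88
position: [492.7, -354.1, 95.2]
tcp_rot: [0.928, -0.372, -0.0, -0.0]
ft_force: [0.2, 0.1, -1.0]
width: 10.1
```

Call:
{"method": "send_rows", "body": {
  "deltas": [
    [5,[0,0,1],0],
    [5,[0,0,1],0],
    [5,[0,0,0.5],0],
    [5,[0,0,0],0],
    [5,[0,0,0],0]
  ],
  "force": 4
}}

```text
time_s: 8.3
position: [492.6, -354.1, 92.8]
tcp_rot: [0.928, -0.372, -0.0, -0.0]
ft_force: [-2.0, 0.9, 2.0]
width: 10.0
```

Call:
{"method": "send_rows", "body": {
  "deltas": [
    [5,[-0.7,0,1.3],0],
    [5,[-0.7,0,1.4],0],
    [5,[-0.6,0,1.4],0],
    [5,[-0.7,0,1.4],0],
    [5,[0,0,0],0],
    [5,[0,0,0],0]
  ],
  "force": 4
}}

```text
time_s: 8.8
position: [491.0, -352.4, 87.3]
tcp_rot: [0.928, -0.372, 0.0, 0.0]
ft_force: [-0.2, 0.1, 0.3]
width: 12.1
```

```bash
python3 snap.py w8;python3 snap.py s8 scene; python3 - <<'E'
import cv2
a=cv2.imread("pics/s8.png")[230:310,280:400]; cv2.imwrite("pics/s8c.png",cv2.resize(a,None,fx=6,fy=6,interpolation=cv2.INTER_CUBIC))
E
```

```text
8.8 [ 491.   -352.43   87.26] -43.7 [-0.21  0.05  0.28] 12.061531835690776
8.85 [ 491.01 -352.43   87.29] -43.7 [-0.02  0.16 -0.27] 12.363158144590098
```

View pics/w8.png

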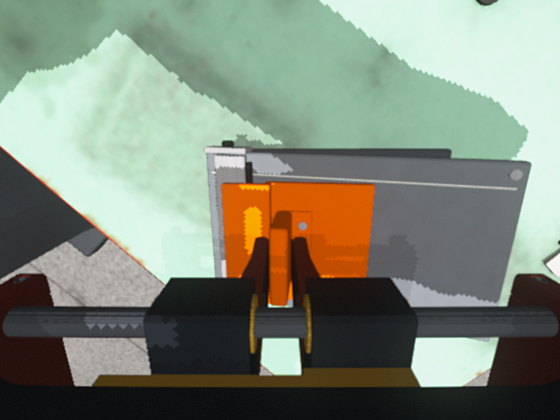

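View pics/s8c.png

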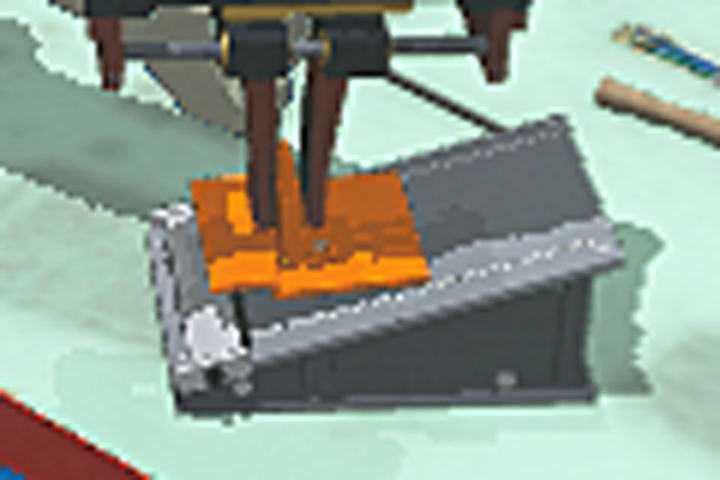

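Call:
{"method": "send_rows", "body": {
  "deltas": [
    [5,[-0.6,0,1.4],0],
    [5,[-0.6,0,1.4],0],
    [5,[-0.5,0,1.4],0],
    [5,[-0.5,0,1.4],0],
    [5,[0,0,0],0],
    [5,[0,0,0],0]
  ],
  "force": 4
}}

```text
time_s: 9.4
position: [489.1, -350.6, 81.5]
tcp_rot: [0.928, -0.372, -0.0, -0.0]
ft_force: [1.0, 0.2, 0.6]
width: 14.4
```

Call:
{"method": "send_rows", "body": {
  "deltas": [
    [5,[-0.5,0,1.4],0],
    [5,[-0.4,0,1.4],0],
    [5,[-0.4,0,1.4],0],
    [5,[-0.4,0,1.4],0],
    [5,[0,0,0],0],
    [5,[0,0,0],0]
  ],
  "force": 4
}}

```text
time_s: 9.9
position: [488.4, -350.0, 76.5]
tcp_rot: [0.928, -0.372, 0.001, 0.0]
ft_force: [1.0, -0.9, 5.6]
width: 16.1
```

```bash
python3 snap.py w9;python3 snap.py s9 scene; python3 - <<'E'
import cv2
a=cv2.imread("pics/s9.png")[230:310,280:400]; cv2.imwrite("pics/s9c.png",cv2.resize(a,None,fx=6,fy=6,interpolation=cv2.INTER_CUBIC))
E
```

```text
9.9 [ 488.4  -350.     76.48] -43.7 [ 0.95 -0.9   5.58] 16.092857851684787
9.95 [ 488.4  -349.95   76.45] -43.7 [ 0.55 -0.81  5.25] 16.354863156529643
```

View pics/w9.png

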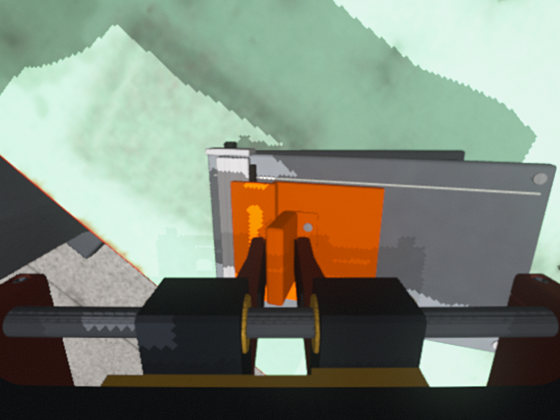

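View pics/s9c.png

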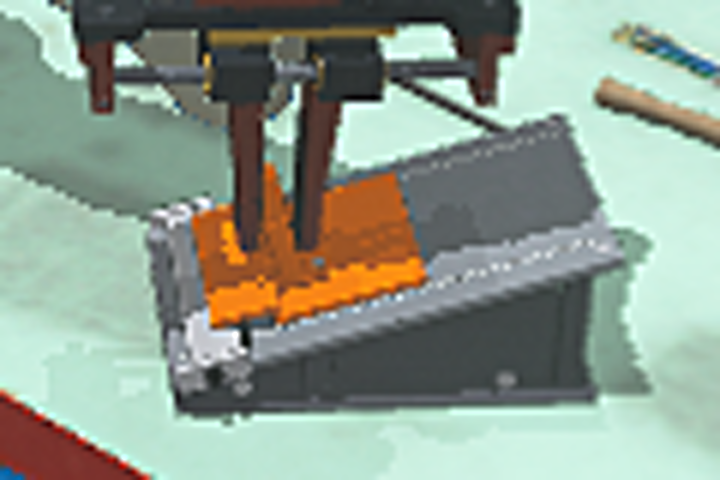

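Call:
{"method": "send_rows", "body": {
  "deltas": [
    [5,[-1,0,-0.2],0],
    [5,[-1.9,0,0.6],0],
    [5,[-1.9,0,0.6],0],
    [5,[0,0,0],0],
    [5,[0,0,0],0]
  ],
  "force": 6
}}

```text
time_s: 10.42
position: [483.9, -345.7, 74.7]
tcp_rot: [0.928, -0.372, -0.001, -0.0]
ft_force: [-0.9, 1.0, 2.1]
width: 15.8
```

```bash
cat > fs.py <<'E'
from station import env
from deck import *
st=env.read_state(); o,R=frame(np.load("deck.npy")); F=(st["ft_force"]-np.array([0,0,0]))@R
print("deck tcp",((st["position"]-o)@R).round(2),"F deck",F.round(2),"w",round(st["width"],2),st["time_s"])
E
python3 fs.py
```

```text
deck tcp [-38.42  -0.48  40.92] F deck [-0.63  0.07  2.44] w 15.83 10.4167
```

Call:
{"method": "send_rows", "body": {
  "deltas": [
    [5,[-1.4,0,0.45],0],
    [5,[-1.4,0,0.45],0],
    [5,[0,0,0],0]
  ],
  "force": 6
}}

```text
time_s: 10.67
position: [482.3, -344.1, 74.0]
tcp_rot: [0.928, -0.372, -0.0, -0.0]
ft_force: [0.2, 0.3, 1.9]
width: 16.0
```

```bash
python3 fs.py; python3 snap.py w10; python3 - <<'E'
import cv2
a=cv2.imread("pics/w10.png")[110:310,190:520]; cv2.imwrite("pics/w10c.png",cv2.resize(a,None,fx=2.4,fy=2.4,interpolation=cv2.INTER_CUBIC))
E
```

```text
deck tcp [-40.75  -0.46  40.95] F deck [0.47 0.33 1.81] w 16.03 10.6667
10.6667 [ 482.32 -344.14   74.01] -43.7 [0.17 0.3  1.87] 16.025969379341845
```

View pics/w10c.png

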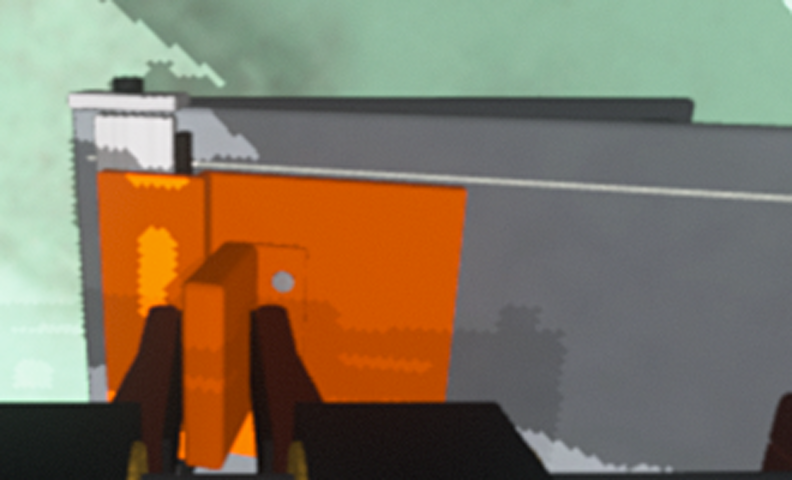

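```bash
python3 - <<'E'
from deck import *
d=dict(np.load("w10.npz"));P=pose(d,d);p=np.load("deck.npy")
c=lambda a:np.array(a,float)/2.4+[189.7,109.7]
print("line",cast(d,c([[200,165],[540,184],[780,198]]),P,p).round(1))
print("body",cast(d,c([[213,173],[340,180],[467,188]]),P,p,5).round(1),"head edge",cast(d,c([[447,400]]),P,p,5).round(1))
print("tail",cast(d,c([[100,172],[106,400]]),P,p,11.5).round(1), cast(d,c([[208,173]]),P,p,11.5).round(1))
print("strip",cast(d,c([[191,133]]),P,p,5).round(1))
E
```

```text
line [[-57.3  41.    0. ]
 [ 24.   41.3   0. ]
 [ 70.6  41.4   0. ]]
body [[-52.2  40.2   5. ]
 [-20.5  40.4   5. ]
 [  8.2  40.4   5. ]] head edge [[  8.6 -13.4   5. ]]
tail [[-80.2  40.1  11.5]
 [-81.7 -25.   11.5]] [[-51.4  41.5  11.5]]
strip [[-57.9  50.    5. ]]
```

Call:
{"method": "send_rows", "body": {
  "deltas": [
    [5,[-1.4,0,0.45],0],
    [5,[-1.4,0,0.45],0],
    [5,[0,0,0],0]
  ],
  "force": 6
}}

```text
time_s: 10.97
position: [480.4, -342.3, 73.2]
tcp_rot: [0.928, -0.372, 0.0, -0.0]
ft_force: [-0.5, -0.1, 0.2]
width: 15.9
```

```bash
python3 fs.py
```

```text
deck tcp [-43.55  -0.45  40.96] F deck [-0.27 -0.4   0.27] w 15.92 10.9667
```

Call:
{"method": "send_rows", "body": {
  "deltas": [
    [5,[-1.4,0,0.6],0],
    [5,[-1.0,0,0.5],0],
    [5,[0,0,0],0]
  ],
  "force": 6
}}

```text
time_s: 11.22
position: [479.3, -341.3, 72.6]
tcp_rot: [0.928, -0.372, 0.001, 0.0]
ft_force: [2.1, -2.3, 3.7]
width: 15.9
```

```bash
python3 fs.py
```

```text
deck tcp [-45.12  -0.45  40.83] F deck [ 4.08 -0.23  2.66] w 15.95 11.2167
```

Call:
{"method": "send_rows", "body": {
  "deltas": [
    [5,[-1.0,0,0.4],0],
    [5,[-1.0,0,0.4],0],
    [5,[0,0,0],0]
  ],
  "force": 6
}}

```text
time_s: 11.47
position: [478.4, -340.4, 72.2]
tcp_rot: [0.928, -0.372, 0.002, 0.001]
ft_force: [3.6, -2.7, 6.1]
width: 16.0
```

```bash
python3 fs.py
```

```text
deck tcp [-46.47  -0.46  40.82] F deck [6.07 0.49 4.49] w 15.95 11.4667
```

Call:
{"method": "send_rows", "body": {
  "deltas": [
    [5,[-0.9,0,0.3],0],
    [5,[0,0,0],0],
    [5,[0,0,0],0]
  ],
  "force": 6
}}

```text
time_s: 11.72
position: [478.0, -340.0, 72.0]
tcp_rot: [0.928, -0.372, 0.002, 0.001]
ft_force: [3.7, -4.2, 6.0]
width: 15.7
```

```bash
python3 fs.py; python3 snap.py w11;python3 snap.py s11 scene; python3 - <<'E'
import cv2
a=cv2.imread("pics/w11.png")[110:310,190:520]; cv2.imwrite("pics/w11c.png",cv2.resize(a,None,fx=2.4,fy=2.4,interpolation=cv2.INTER_CUBIC))
a=cv2.imread("pics/s11.png")[230:310,280:400]; cv2.imwrite("pics/s11c.png",cv2.resize(a,None,fx=6,fy=6,interpolation=cv2.INTER_CUBIC))
E
```

```text
deck tcp [-47.05  -0.48  40.82] F deck [ 7.1  -0.53  4.04] w 15.69 11.7167
11.7167 [ 477.98 -340.03   72.02] -43.7 [ 3.68 -4.25  5.96] 15.685861446052895
11.7667 [ 477.97 -339.99   72.  ] -43.7 [ 4.15 -4.31  5.48] 16.01264984298344
```

View pics/w11c.png

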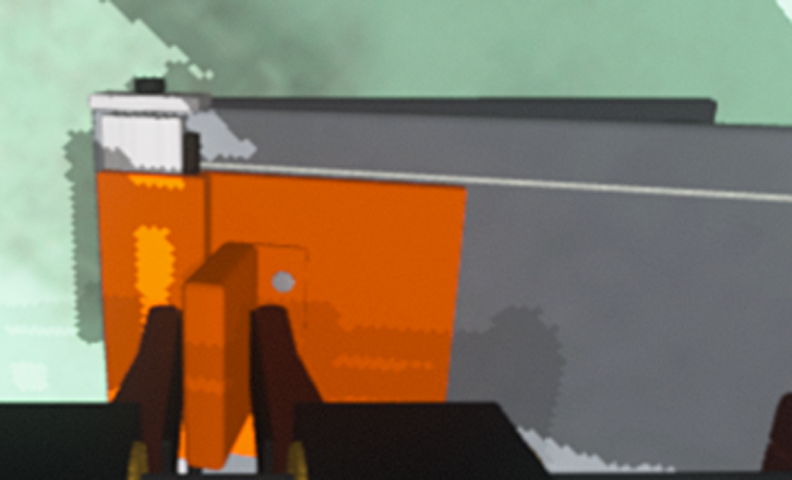

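View pics/s11c.png

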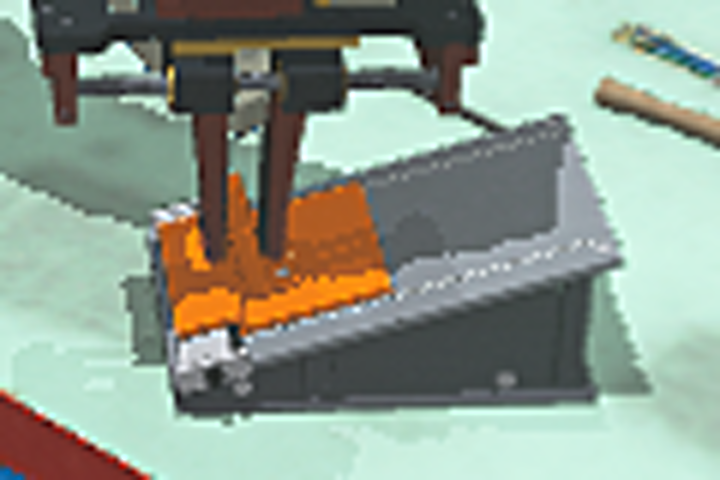

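Call:
{"method": "send_rows", "body": {
  "deltas": [
    [5,[0,0,0.3],0],
    [5,[0,0,0],0],
    [5,[0,0,0],0],
    [5,[0,0,0],0]
  ],
  "force": 3
}}

```text
time_s: 12.15
position: [478.0, -340.0, 71.8]
tcp_rot: [0.928, -0.372, 0.002, 0.001]
ft_force: [4.3, -2.7, 7.4]
width: 16.1
```

```bash
python3 fs.py; python3 snap.py w12;  python3 - <<'E'
import cv2
a=cv2.imread("pics/w12.png")[110:310,190:520]; cv2.imwrite("pics/w12c.png",cv2.resize(a,None,fx=2.4,fy=2.4,interpolation=cv2.INTER_CUBIC))
E
```

```text
deck tcp [-47.15  -0.46  40.63] F deck [6.93 1.07 5.61] w 16.14 12.15
12.15 [ 477.96 -339.98   71.81] -43.7 [ 4.33 -2.66  7.41] 16.13852380632918
```

View pics/w12c.png

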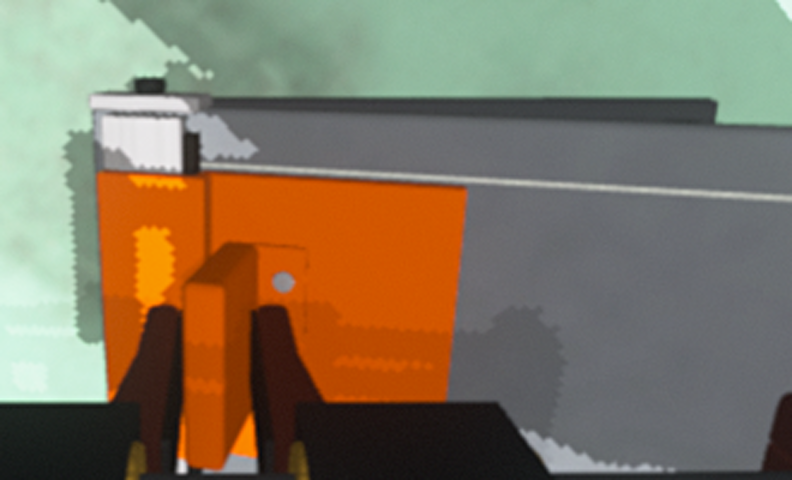

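```bash
python3 - <<'E'
from deck import *
d=dict(np.load("w12.npz"));P=pose(d,d);p=np.load("deck.npy")
c=lambda a:np.array(a,float)/2.4+[189.7,109.7]
print("line",cast(d,c([[210,166],[540,184],[780,198]]),P,p).round(1))
print("body",cast(d,c([[213,173],[340,180],[467,188]]),P,p,5).round(1),"head edge",cast(d,c([[449,400]]),P,p,5).round(1))
print("tail",cast(d,c([[97,172],[107,400]]),P,p,11.5).round(1))
print("strip",cast(d,c([[200,133]]),P,p,5).round(1))
E
```

```text
line [[-60.7  41.    0. ]
 [ 17.7  41.3   0. ]
 [ 64.5  41.4   0. ]]
body [[-58.3  40.3   5. ]
 [-26.7  40.5   5. ]
 [  1.9  40.4   5. ]] head edge [[  2.8 -13.2   5. ]]
tail [[-87.1  40.1  11.5]
 [-87.5 -24.6  11.5]]
strip [[-61.7  50.2   5. ]]
```

Call:
{"method": "send_rows", "body": {
  "deltas": [
    [5,[1,0,-0.35],0],
    [5,[1,0,-0.35],0],
    [5,[1,0,-0.35],0],
    [5,[0,0,0],0]
  ],
  "force": 4
}}

```text
time_s: 12.53
position: [478.5, -340.5, 72.0]
tcp_rot: [0.928, -0.372, -0.0, -0.0]
ft_force: [0.2, 0.4, 7.0]
width: 16.5
```

```bash
python3 fs.py
```

```text
deck tcp [-46.34  -0.45  40.54] F deck [1.99 0.45 6.75] w 16.54 12.5333
```

Call:
{"method": "send_rows", "body": {
  "deltas": [
    [16,[0.3,0,-1],0],
    [17,[0.3,0,-0.5],0],
    [18,[0,0,0],0],
    [20,[0,0,0],0],
    [24,[0,0,0],0],
    [28,[0,0,0],0],
    [28,[0,0,0],0]
  ],
  "force": 4
}}

```text
time_s: 13.12
position: [478.8, -340.8, 73.0]
tcp_rot: [0.928, -0.372, -0.001, -0.0]
ft_force: [0.4, -1.2, 0.7]
width: 27.4
```

```bash
python3 fs.py; python3 snap.py w13;  python3 - <<'E'
import cv2
a=cv2.imread("pics/w13.png")[110:310,190:520]; cv2.imwrite("pics/w13c.png",cv2.resize(a,None,fx=2.4,fy=2.4,interpolation=cv2.INTER_CUBIC))
E
```

```text
deck tcp [-45.72  -0.47  41.4 ] F deck [ 1.27 -0.63  0.3 ] w 27.41 13.1167
13.1167 [ 478.78 -340.78   72.96] -43.7 [ 0.37 -1.23  0.66] 27.4148329647911
```

View pics/w13c.png

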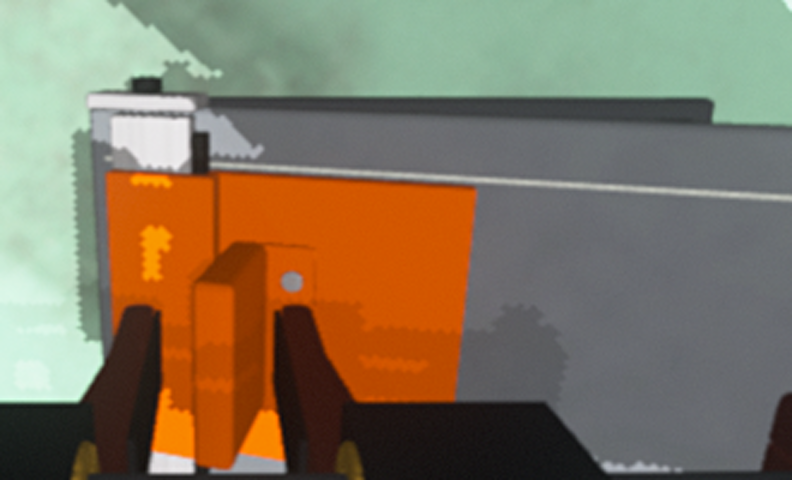

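Call:
{"method": "send_rows", "body": {
  "deltas": [
    [28,[0,0,-8],0],
    [28,[0,0,-20],0],
    [28,[0,0,-38],-7],
    [28,[0,0,-38],-7.1],
    [28,[0,0,-38],-7.1],
    [40,[-14,-11,-25],0],
    [40,[-28,-22,0],0],
    [40,[-28,-22,0],0],
    [40,[-28,-22,0],0],
    [40,[-28,-22,0],0],
    [40,[-28,-22,0],0],
    [40,[-22,-10,0],0]
  ]
}}

```text
time_s: 14.17
position: [365.3, -150.6, 239.5]
tcp_rot: [0.981, -0.194, -0.001, -0.0]
ft_force: [-0.3, 0.4, 0.6]
width: 40.4
```

```bash
python3 snap.py w14
```

```text
14.1667 [ 365.33 -150.64  239.54] -22.41 [-0.33  0.45  0.58] 40.38220160145139
```

View pics/w14.png

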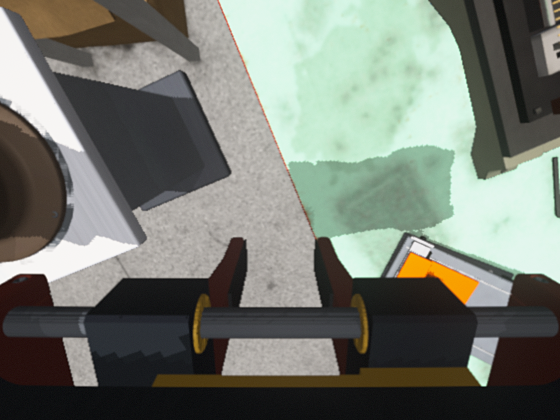

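Call:
{"method": "send_rows", "body": {
  "deltas": [
    [40,[-13.7,-33,0],0],
    [40,[-13.7,-33,0],0],
    [40,[-13.7,-33,0],0],
    [40,[-13.7,-33,0],0],
    [40,[-13.7,-33,0],0],
    [40,[-13.7,-33,0],0],
    [40,[-13.7,-33,0],0],
    [40,[5.2,-27,13],0],
    [40,[5.2,-27,13],0],
    [40,[5.2,-27,14],0],
    [40,[0,0,0],0],
    [40,[0,0,0],0]
  ]
}}

```text
time_s: 15.22
position: [411.9, 166.1, 199.6]
tcp_rot: [0.981, -0.195, -0.0, 0.002]
ft_force: [-0.2, -0.7, -0.3]
width: 39.8
```

```bash
python3 snap.py w15; python3 - <<'E'
import cv2
a=cv2.imread("pics/w15.png")[140:245,265:385]; cv2.imwrite("pics/w15c.png",cv2.resize(a,None,fx=5,fy=5,interpolation=cv2.INTER_CUBIC))
E
```

```text
15.2167 [411.9  166.1  199.57] -22.45 [-0.24 -0.7  -0.27] 39.81879739784904
```

View pics/w15.png

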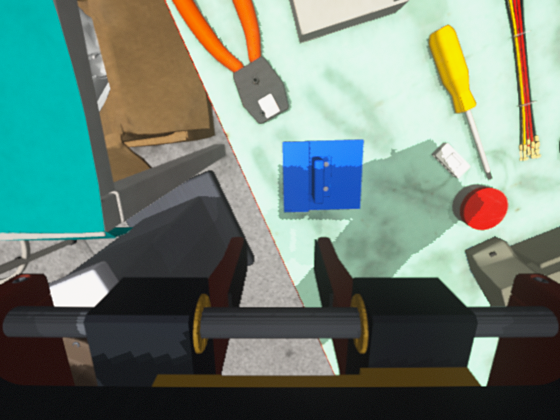

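View pics/w15c.png

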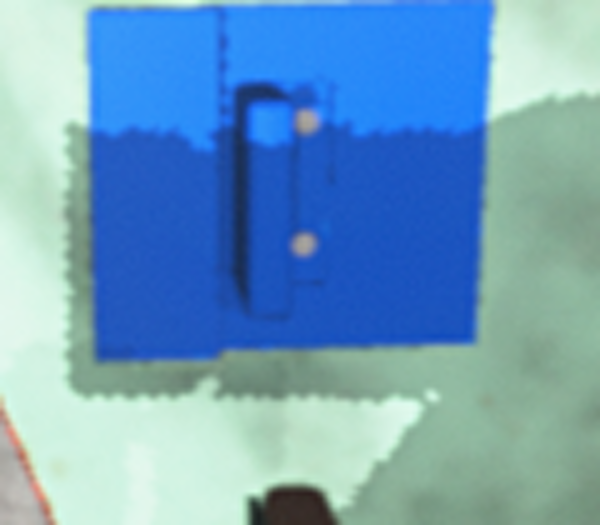

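```bash
python3 - <<'E'
from h import *
d=dict(np.load("w15.npz")); P=pose(d,d)
f=lambda a,z: onz(d,np.array(a,float)/5+[264.6,139.6],P,z)
t=f([[90,10],[96,359]],11.5); h=f([[493,2],[476,343]],5); n=f([[248,98],[293,98],[291,318],[250,318]],38)
ang=lambda e:np.degrees(np.arctan2(e[1],e[0]))
A=[ang(h[0]-t[0]),ang(h[1]-t[1]),ang(t[0]-t[1])-90,ang(h[0]-h[1])-90,ang(n[1]-n[2])-90,ang(n[0]-n[3])-90];print(np.round(A,2))
a=np.radians(np.mean(A[:4])); u=np.array([np.cos(a),np.sin(a),0])
print("len",np.linalg.norm((h.mean(0)-t.mean(0))[:2]),"w",np.linalg.norm(h[0]-h[1]),np.linalg.norm(t[0]-t[1]))
print("fin from head",h.mean(0)-53*u,"tail",t.mean(0)+37*u,"fin",n.mean(0))
print(quatR(d["tcp_rot"]))
E
```

```text
[-21.61 -21.25 -21.33 -20.85 -20.63 -20.08]
len 88.93125003503252 w 78.31490395948879 78.86044497111932
fin from head [453.95972537 164.18259927   5.        ] tail [455.05130206 164.03960995  11.5       ] fin [454.41917611 164.50557309  38.        ]
[[ 9.24181172e-01 -3.81951675e-01 -1.44195589e-03]
 [-3.81954336e-01 -9.24176577e-01 -2.92243269e-03]
 [-2.16393799e-04  3.25161857e-03 -9.99994690e-01]]
```

Call:
{"method": "send_rows", "body": {
  "deltas": [
    [40,[0,0,0],-1.2],
    [40,[14,-4.6,20],0],
    [40,[14,-4.6,30],0],
    [40,[12.4,-4.4,30],0],
    [40,[0,0,30],0],
    [40,[0,0,20],0],
    [40,[0,0,12],0],
    [40,[0,0,0],0],
    [40,[0,0,0],0]
  ],
  "force": 20
}}

```text
time_s: 16.02
position: [454.6, 163.4, 59.1]
tcp_rot: [0.983, -0.185, 0.0, -0.0]
ft_force: [-0.2, 0.0, 1.1]
width: 39.8
```

```bash
python3 snap.py w16
```

```text
16.0167 [454.58 163.39  59.13] -21.34 [-0.19  0.05  1.11] 39.811022585413156
```

View pics/w16.png

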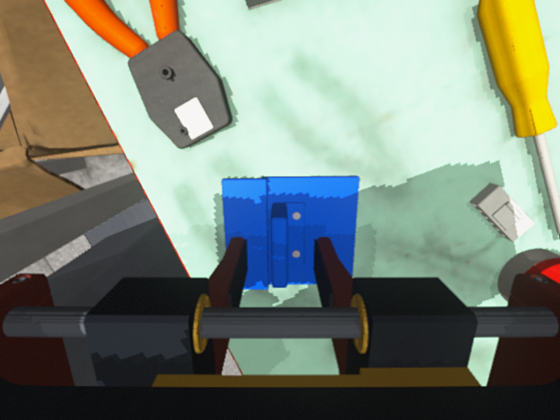

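Call:
{"method": "send_rows", "body": {
  "deltas": [
    [40,[0,-0.8,10],0],
    [40,[0,0,8],0],
    [40,[0,0,0],0],
    [5,[0,0,0],0],
    [5,[0,0,0],0],
    [5,[0,0,0],0],
    [5,[0,0,0],0],
    [5,[0,0,0],0]
  ],
  "force": 20
}}

```text
time_s: 16.73
position: [454.9, 165.0, 40.4]
tcp_rot: [0.983, -0.185, 0.0, -0.0]
ft_force: [-0.6, 0.7, 0.7]
width: 10.4
```

Call:
{"method": "send_rows", "body": {
  "deltas": [
    [5,[0,0,-10],0],
    [5,[0,0,-25],0],
    [5,[0,0,-38],0],
    [5,[0,0,-38],0],
    [5,[-10,15,-35],0],
    [5,[-20,31,-35],0],
    [5,[-20,31,-10],0],
    [5,[-10,16,0],0],
    [5,[0,0,0],0]
  ],
  "force": 20
}}

```text
time_s: 17.48
position: [367.5, 101.6, 225.6]
tcp_rot: [0.983, -0.186, -0.001, -0.001]
ft_force: [-0.4, 0.4, -2.3]
width: 10.0
```

```bash
python3 - <<'E'
from deck import *
d=dict(np.load("w13.npz"));P=pose(d,d);p=np.load("deck.npy")
c=lambda a:np.array(a,float)/2.4+[189.7,109.7]
print("body",cast(d,c([[221,173],[476,187]]),P,p,5).round(1),"head edge",cast(d,c([[459,390]]),P,p,5).round(1))
print("tail",cast(d,c([[107,172]]),P,p,11.5).round(1))
print("strip",cast(d,c([[209,133]]),P,p,5).round(1))
o,R=frame(p); q=o+R@np.array([0,0,0.]);print(o,R)
E
```

```text
body [[-55.3  40.2   5. ]
 [  5.1  40.7   5. ]] head edge [[  6.1 -10.4   5. ]]
tail [[-83.5  40.1  11.5]]
strip [[-58.4  50.1   5. ]]
[ 519.52246596 -379.06978103   46.92558037] [[ 0.69063197  0.69093161 -0.2136375 ]
 [-0.66007218  0.72292012  0.20418425]
 [ 0.29552021  0.          0.95533649]]
```

Call:
{"method": "send_rows", "body": {
  "deltas": [
    [5,[8,20,0],0],
    [5,[13,33.5,0],0],
    [5,[13,33.5,0],0],
    [5,[13,33.5,0],0],
    [5,[13,33.5,0],0],
    [5,[13,33.5,0],0],
    [5,[13,33.5,0],0],
    [5,[5,13,0],0],
    [5,[0,0,0],5.6],
    [5,[0,0,0],5.6],
    [5,[0,0,0],5.6],
    [5,[0,0,0],5.6]
  ]
}}

```text
time_s: 18.48
position: [370.5, -147.5, 225.2]
tcp_rot: [0.927, -0.375, -0.0, 0.0]
ft_force: [-0.4, -0.0, -1.1]
width: 10.1
```

```bash
python3 fs.py; python3 snap.py w17
```

```text
deck tcp [-203.15   64.44  249.42] F deck [-0.63 -0.32 -0.97] w 10.08 18.4833
18.4833 [ 370.46 -147.47  225.17] -44.03 [-0.44 -0.02 -1.12] 10.07963401427712
```

Call:
{"method": "send_rows", "body": {
  "deltas": [
    [5,[17,4,0],0],
    [5,[33,7.3,0],0],
    [5,[33,7.3,0],0],
    [5,[33,7.3,0],0],
    [5,[33,7.3,0],0],
    [5,[33,7.3,0],0],
    [5,[33,7.3,0],0],
    [5,[33,7.3,0],0],
    [5,[28,6.3,20],0],
    [5,[14,3,35],0],
    [5,[0,0,30],0],
    [5,[0,0,0],0]
  ]
}}

```text
time_s: 19.53
position: [533.0, -391.7, 133.3]
tcp_rot: [0.928, -0.371, -0.005, -0.001]
ft_force: [-1.1, 2.1, -2.1]
width: 9.8
```

Call:
{"method": "send_rows", "body": {
  "deltas": [
    [5,[0,0,0],0]
  ]
}}

```text
time_s: 19.62
position: [534.4, -392.8, 138.6]
tcp_rot: [0.928, -0.371, -0.002, -0.0]
ft_force: [-1.3, 0.5, -0.6]
width: 10.0
```

```bash
python3 fs.py; python3 snap.py w18; python3 - <<'E'
import cv2
a=cv2.imread("pics/w18.png")[110:310,140:470]; cv2.imwrite("pics/w18c.png",cv2.resize(a,None,fx=2.4,fy=2.4,interpolation=cv2.INTER_CUBIC))
E
```

```text
deck tcp [46.36  0.35 81.61] F deck [-1.41 -0.58 -0.14] w 9.95 19.6167
19.6167 [ 534.35 -392.75  138.59] -43.62 [-1.34  0.48 -0.55] 9.951197292796369
```

View pics/w18c.png

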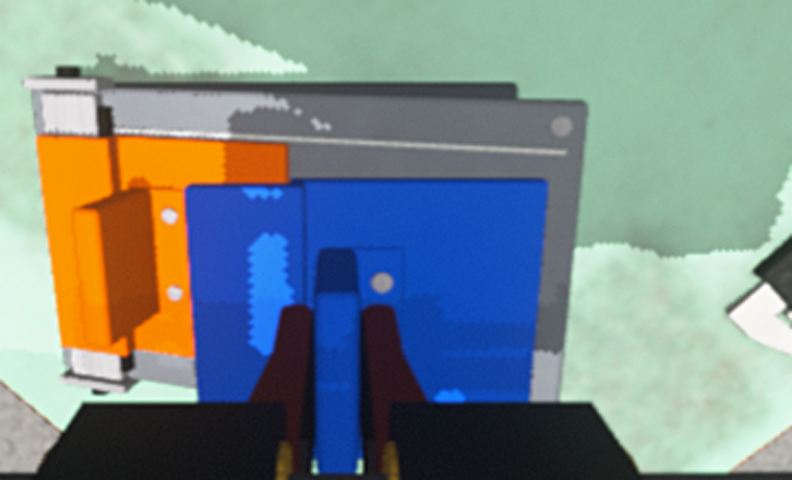

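Call:
{"method": "send_rows", "body": {
  "deltas": [
    [5,[0,0,0],0],
    [5,[0,0,0],0]
  ]
}}

```text
time_s: 19.83
position: [536.1, -393.7, 142.4]
tcp_rot: [0.928, -0.372, 0.002, 0.0]
ft_force: [0.1, -0.4, -2.4]
width: 9.8
```

```bash
python3 fs.py; python3 snap.py w19; python3 - <<'E'
from deck import *
a=cv2.imread("pics/w19.png")[110:310,140:470]; cv2.imwrite("pics/w19c.png",cv2.resize(a,None,fx=2.4,fy=2.4,interpolation=cv2.INTER_CUBIC))
d=dict(np.load("w18.npz"));T=d["T_tool_cam"]
c=lambda a:np.array(a,float)/2.4+[139.7,109.7]
print("head",onz(d,c([[547,179]]),T,35.9),"tail",onz(d,c([[187,186]]),T,29.4))
E
```

```text
deck tcp [49.29  0.88 84.72] F deck [-0.42 -0.2  -2.43] w 9.77 19.8333
19.8333 [ 536.08 -393.67  142.43] -43.63 [ 0.09 -0.37 -2.44] 9.769143032838306
head [[ 52.96261574 -39.53978241  35.9       ]] tail [[-35.32012459 -39.22639925  29.4       ]]
```

View pics/w19c.png

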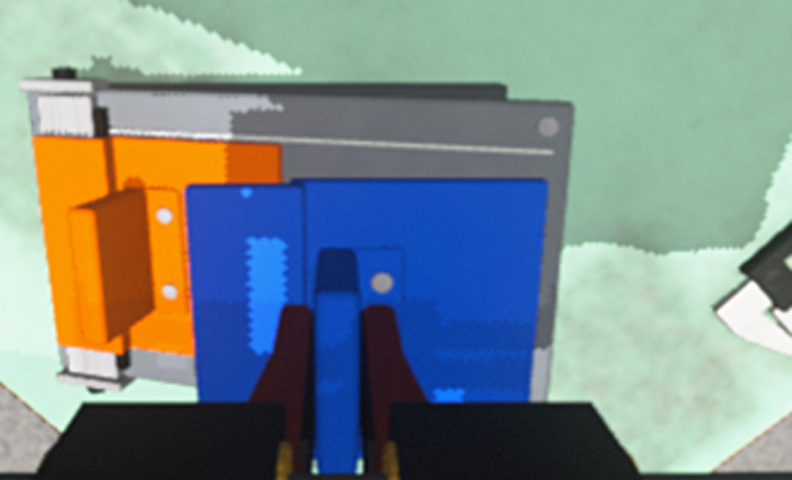

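```bash
python3 - <<'E'
from deck import *
d=dict(np.load("w19.npz"));P=pose(d,d);p=np.load("deck.npy")
c=lambda a:np.array(a,float)/2.4+[139.7,109.7]
print("line",cast(d,c([[112,131],[350,143],[550,152]]),P,p).round(1))
print("orange",cast(d,c([[118,136],[281,145]]),P,p,5).round(1),"tail",cast(d,c([[34,136]]),P,p,11.5).round(1),"strip",cast(d,c([[107,108]]),P,p,5).round(1),"corner",cast(d,c([[575,102]]),P,p).round(1))
o,R=frame(p); print((d["position"]-o)[:2]@np.array([.7229,-.6909]))
E
```

```text
line [[-59.   41.4   0. ]
 [ 28.4  41.2   0. ]
 [ 89.5  41.5   0. ]]
orange [[-53.3  40.6   5. ]
 [  6.8  40.3   5. ]] tail [[-82.8  40.2  11.5]] strip [[-56.8  50.    5. ]] corner [[95.2 56.3 -0. ]]
22.056701691525248
```

Call:
{"method": "send_rows", "body": {
  "deltas": [
    [5,[0,0,6],0],
    [5,[0,0,8],0],
    [5,[0,0,8],0],
    [5,[0,0,4],0],
    [5,[0,0,0],0],
    [5,[0,0,0],0],
    [5,[0,0,0],0]
  ],
  "force": 10
}}

```text
time_s: 20.47
position: [535.0, -393.7, 114.0]
tcp_rot: [0.928, -0.372, -0.0, 0.0]
ft_force: [-0.2, -0.1, -1.2]
width: 10.1
```

```bash
python3 fs.py
```

```text
deck tcp [40.15  0.17 57.75] F deck [-0.4  -0.21 -1.14] w 10.09 20.4667
```

Call:
{"method": "send_rows", "body": {
  "deltas": [
    [5,[0,-0.3,1],0],
    [5,[0,0,1],0],
    [5,[0,0,0.7],0],
    [5,[0,0,0],0],
    [5,[0,0,0],0]
  ],
  "force": 5
}}

```text
time_s: 20.88
position: [535.3, -393.2, 111.3]
tcp_rot: [0.928, -0.372, -0.0, -0.0]
ft_force: [-0.8, -0.7, -2.2]
width: 9.9
```

```bash
python3 fs.py
```

```text
deck tcp [39.24  0.67 55.22] F deck [-0.8  -1.07 -2.07] w 9.94 20.8833
```

Call:
{"method": "send_rows", "body": {
  "deltas": [
    [5,[0,0,0.7],0],
    [5,[0,0,0.7],0],
    [5,[0,0,0],0]
  ],
  "force": 4
}}

```text
time_s: 21.13
position: [535.2, -393.2, 110.0]
tcp_rot: [0.928, -0.372, -0.0, -0.0]
ft_force: [-1.8, 1.5, 0.9]
width: 10.5
```

```bash
python3 fs.py
```

```text
deck tcp [38.8   0.67 54.  ] F deck [-2.01 -0.16  1.61] w 10.52 21.1333
```

Contact; now follow the pivot path.

Call:
{"method": "send_rows", "body": {
  "deltas": [
    [5,[-0.7,0,1.3],0],
    [5,[-0.7,0,1.4],0],
    [5,[-0.6,0,1.4],0],
    [5,[-0.7,0,1.4],0],
    [5,[-0.6,0,1.4],0],
    [5,[-0.6,0,1.4],0],
    [5,[-0.5,0,1.4],0],
    [5,[-0.5,0,1.4],0],
    [5,[0,0,0],0],
    [5,[0,0,0],0]
  ],
  "force": 4
}}

```text
time_s: 21.97
position: [531.7, -389.8, 98.6]
tcp_rot: [0.928, -0.372, -0.0, -0.0]
ft_force: [0.1, 0.6, -0.1]
width: 14.4
```

```bash
python3 fs.py
```

```text
deck tcp [30.73  0.65 44.62] F deck [-0.36  0.55 -0.04] w 14.43 21.9667
```

Call:
{"method": "send_rows", "body": {
  "deltas": [
    [5,[-0.5,0,1.4],0],
    [5,[-0.4,0,1.4],0],
    [5,[-0.4,0,1.2],0],
    [5,[0,0,0],0],
    [5,[0,0,0],0]
  ],
  "force": 4
}}

```text
time_s: 22.38
position: [530.8, -388.9, 94.7]
tcp_rot: [0.928, -0.372, -0.0, -0.0]
ft_force: [1.0, 0.2, 1.3]
width: 15.9
```

```bash
python3 fs.py; python3 snap.py w20;python3 snap.py s20 scene; python3 - <<'E'
import cv2
a=cv2.imread("pics/w20.png")[110:310,140:470]; cv2.imwrite("pics/w20c.png",cv2.resize(a,None,fx=2.4,fy=2.4,interpolation=cv2.INTER_CUBIC))
a=cv2.imread("pics/s20.png")[230:310,280:400]; cv2.imwrite("pics/s20c.png",cv2.resize(a,None,fx=6,fy=6,interpolation=cv2.INTER_CUBIC))
E
```

```text
deck tcp [28.41  0.67 41.22] F deck [0.97 0.83 1.04] w 15.94 22.3833
22.3833 [ 530.8  -388.92   94.7 ] -43.7 [1.02 0.18 1.28] 15.938385757217326
22.4333 [ 530.81 -388.94   94.73] -43.7 [ 0.61 -1.34  0.29] 16.214780837577358
```

View pics/w20c.png

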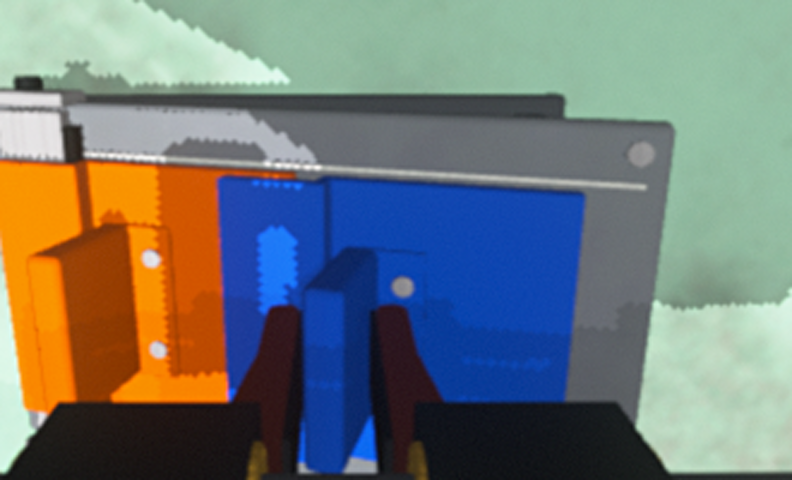

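View pics/s20c.png

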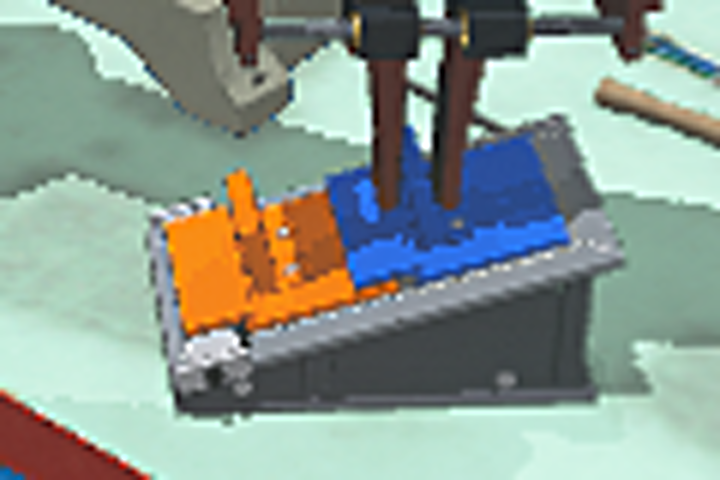

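```bash
python3 - <<'E'
from deck import *
d=dict(np.load("w20.npz"));P=pose(d,d);p=np.load("deck.npy")
c=lambda a:np.array(a,float)/2.4+[139.7,109.7]
print("line",cast(d,c([[92,155],[350,171],[640,187]]),P,p).round(1))
print("orange",cast(d,c([[90,162],[296,173]]),P,p,5).round(1),"tail",cast(d,c([[0,160]]),P,p,11.5).round(1))
print("blue",cast(d,c([[330,178],[450,186],[584,195],[569,400]]),P,p,5).round(1),"tail",cast(d,c([[219,178],[228,400]]),P,p,11.5).round(1))
E
```

```text
line [[-57.5  41.1   0. ]
 [ 19.9  41.    0. ]
 [ 89.1  41.4   0. ]]
orange [[-54.6  40.2   5. ]
 [  7.   40.7   5. ]] tail [[-79.8  40.5  11.5]]
blue [[ 16.1  40.    5. ]
 [ 46.3  39.9   5. ]
 [ 76.9  39.8   5. ]
 [ 78.2 -12.3   5. ]] tail [[-11.5  39.6  11.5]
 [-12.1 -23.9  11.5]]
```

Call:
{"method": "send_rows", "body": {
  "deltas": [
    [5,[-0.5,0,0.5],0],
    [5,[-1.4,0,0.5],0],
    [5,[-1.4,0,0.5],0],
    [5,[0,0,0],0],
    [5,[0,0,0],0]
  ],
  "force": 5
}}

```text
time_s: 22.9
position: [528.4, -386.7, 93.5]
tcp_rot: [0.928, -0.372, 0.0, -0.0]
ft_force: [0.6, -0.1, 3.7]
width: 15.9
```

```bash
python3 fs.py
```

```text
deck tcp [24.88  0.61 41.01] F deck [1.6  0.36 3.41] w 15.86 22.9
```

Call:
{"method": "send_rows", "body": {
  "deltas": [
    [5,[-1.2,0,0.38],0],
    [5,[-1.2,0,0.38],0],
    [5,[0,0,0],0]
  ],
  "force": 5
}}

```text
time_s: 23.15
position: [526.7, -385.1, 92.7]
tcp_rot: [0.928, -0.372, 0.0, 0.0]
ft_force: [1.2, -1.2, 5.0]
width: 16.3
```

```bash
python3 fs.py
```

```text
deck tcp [22.49  0.61 40.98] F deck [ 3.06 -0.04  4.34] w 16.25 23.15
```

Call:
{"method": "send_rows", "body": {
  "deltas": [
    [5,[-1,0,0.3],0],
    [5,[-0.5,0,0.15],0],
    [5,[0,0,0],0]
  ],
  "force": 5
}}

```text
time_s: 23.4
position: [525.9, -384.3, 92.4]
tcp_rot: [0.928, -0.372, 0.0, 0.0]
ft_force: [0.6, -1.3, 5.2]
width: 15.8
```

```bash
python3 fs.py; python3 snap.py w21; python3 - <<'E'
import cv2
a=cv2.imread("pics/w21.png")[110:310,140:470]; cv2.imwrite("pics/w21c.png",cv2.resize(a,None,fx=2.4,fy=2.4,interpolation=cv2.INTER_CUBIC))
E
```

```text
deck tcp [21.25  0.65 40.98] F deck [ 2.81 -0.56  4.58] w 15.81 23.4
23.4 [ 525.89 -384.26   92.36] -43.71 [ 0.57 -1.32  5.2 ] 15.808047231279588
```

View pics/w21c.png

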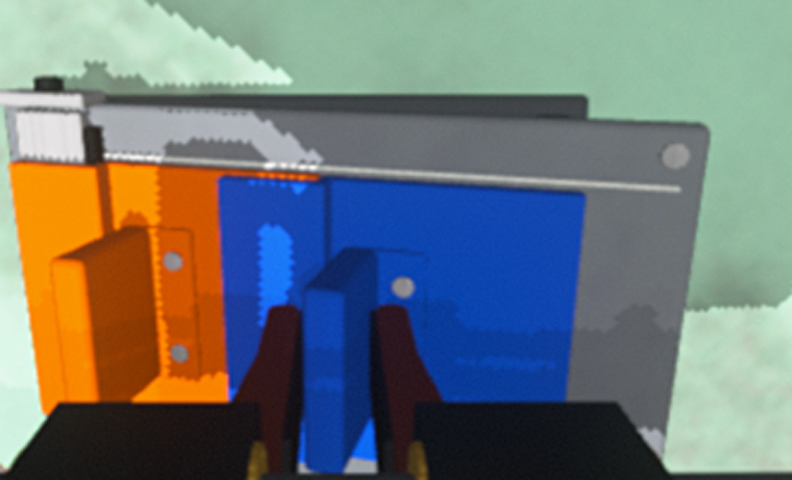

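Call:
{"method": "send_rows", "body": {
  "deltas": [
    [5,[-1,0,0.25],0],
    [5,[-1,0,0.25],0],
    [5,[0,0,0],0]
  ],
  "force": 5
}}

```text
time_s: 23.7
position: [524.6, -383.0, 91.8]
tcp_rot: [0.928, -0.372, 0.001, 0.0]
ft_force: [3.5, -3.8, 2.8]
width: 15.8
```

```bash
python3 fs.py
```

```text
deck tcp [19.37  0.7  41.02] F deck [ 5.76 -0.37  1.2 ] w 15.81 23.7
```

Call:
{"method": "send_rows", "body": {
  "deltas": [
    [5,[-0.9,0,0.5],0],
    [5,[-0.5,0,0.4],0],
    [5,[0,0,0],0],
    [5,[0,0,0],0]
  ],
  "force": 5
}}

```text
time_s: 24.03
position: [524.3, -382.8, 91.7]
tcp_rot: [0.928, -0.372, 0.002, 0.001]
ft_force: [5.4, -4.5, 7.4]
width: 15.9
```

```bash
python3 fs.py
```

```text
deck tcp [18.99  0.65 41.  ] F deck [8.88 0.44 4.98] w 15.91 24.0333
```

Call:
{"method": "send_rows", "body": {
  "deltas": [
    [5,[0,0,0],0],
    [5,[0,0,0],0],
    [5,[0,0,0],0],
    [5,[0,0,0],0]
  ],
  "force": 3
}}

```text
time_s: 24.37
position: [524.2, -382.7, 91.7]
tcp_rot: [0.928, -0.372, 0.002, 0.001]
ft_force: [5.1, -3.6, 7.7]
width: 16.3
```

```bash
python3 fs.py; python3 snap.py w22; python3 snap.py s22 scene; python3 - <<'E'
import cv2
a=cv2.imread("pics/w22.png")[110:310,140:470]; cv2.imwrite("pics/w22c.png",cv2.resize(a,None,fx=2.4,fy=2.4,interpolation=cv2.INTER_CUBIC))
a=cv2.imread("pics/s22.png")[230:310,280:400]; cv2.imwrite("pics/s22c.png",cv2.resize(a,None,fx=6,fy=6,interpolation=cv2.INTER_CUBIC))
E
```

```text
deck tcp [18.83  0.65 41.  ] F deck [8.14 0.9  5.49] w 16.27 24.3667
24.3667 [ 524.22 -382.66   91.66] -43.7 [ 5.07 -3.6   7.66] 16.27475300737723
24.4167 [ 524.23 -382.65   91.66] -43.7 [ 4.48 -4.16  7.78] 16.21201967268327
```

View pics/w22c.png

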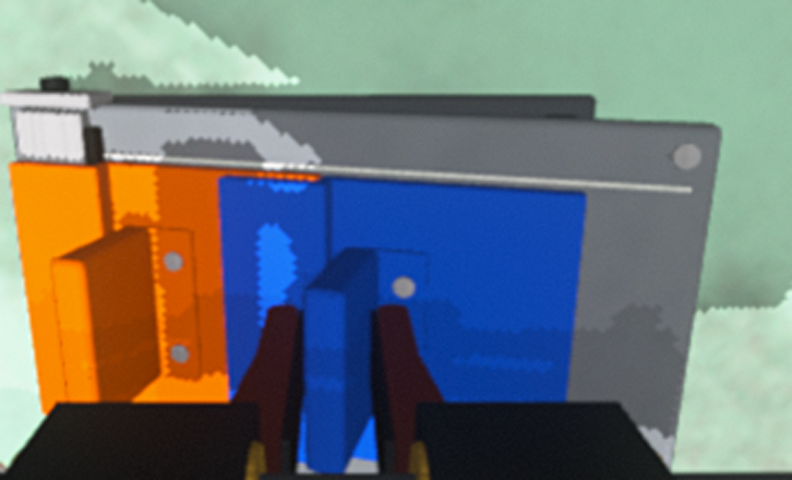

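View pics/s22c.png

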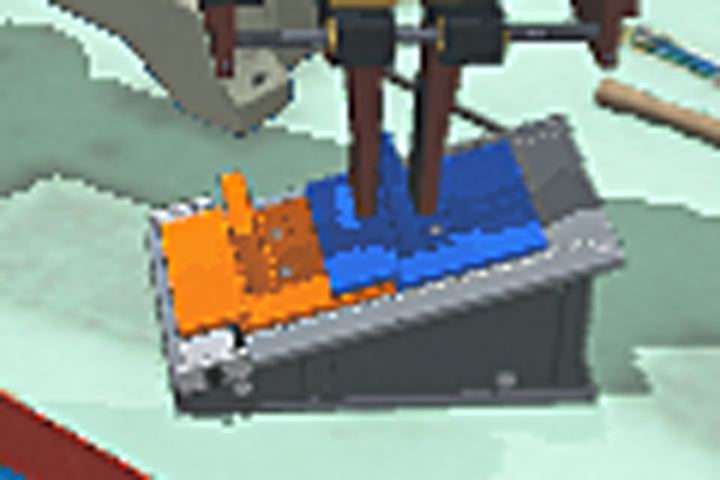

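```bash
python3 - <<'E'
from deck import *
d=dict(np.load("w22.npz"));P=pose(d,d);p=np.load("deck.npy")
c=lambda a:np.array(a,float)/2.4+[139.7,109.7]
print("line",cast(d,c([[108,156],[350,171],[690,189]]),P,p).round(1))
print("orange",cast(d,c([[108,163],[320,176]]),P,p,5).round(1),"tail",cast(d,c([[11,163],[42,405]]),P,p,11.5).round(1),"strip",cast(d,c([[102,130]]),P,p,5).round(1))
print("blue",cast(d,c([[332,178],[450,186],[586,195],[570,400]]),P,p,5).round(1),"tail",cast(d,c([[219,178],[229,400]]),P,p,11.5).round(1))
# fin tops downhill corner (visible near end +y? at z=38)
print("fin far corners orange",cast(d,c([[127,227]]),P,p,38).round(1),"blue",cast(d,c([[346,249]]),P,p,38).round(1))
print("screws orange",cast(d,c([[173,261]]),P,p,5).round(1),"blue",cast(d,c([[403,287]]),P,p,5).round(1))
E
```

```text
line [[-61.2  41.2   0. ]
 [ 10.5  41.1  -0. ]
 [ 90.1  41.7  -0. ]]
orange [[-57.9  40.3   5. ]
 [  4.1  40.4   5. ]] tail [[-85.   40.   11.5]
 [-85.4 -36.2  11.5]] strip [[-58.9  49.4   5. ]]
blue [[  7.2  40.    5. ]
 [ 36.9  39.9   5. ]
 [ 67.8  39.9   5. ]
 [ 69.  -12.3   5. ]] tail [[-20.8  39.6  11.5]
 [-21.1 -23.7  11.5]]
fin far corners orange [[-31.2  33.   38. ]] blue [[20.6 32.6 38. ]]
screws orange [[-39.6  13.4   5. ]] blue [[26.1 12.9  5. ]]
```

Call:
{"method": "send_rows", "body": {
  "deltas": [
    [5,[-0.8,0,0],0],
    [5,[0,0,0],0],
    [5,[0,0,0],0],
    [5,[0,0,0],0]
  ],
  "force": 4
}}

```text
time_s: 24.8
position: [523.7, -382.2, 91.5]
tcp_rot: [0.928, -0.372, 0.002, 0.001]
ft_force: [4.4, -4.7, 5.4]
width: 16.3
```

```bash
python3 fs.py
```

```text
deck tcp [18.16  0.65 41.09] F deck [ 7.77 -0.33  3.23] w 16.27 24.8
```

Call:
{"method": "send_rows", "body": {
  "deltas": [
    [5,[0.8,0,-0.3],0],
    [5,[0.8,0,-0.3],0],
    [5,[0.8,0,-0.3],0],
    [5,[0.8,0,-0.3],0],
    [5,[0.6,0,-0.2],0],
    [5,[0,0,0],0]
  ],
  "force": 4
}}

```text
time_s: 25.3
position: [524.1, -382.5, 91.5]
tcp_rot: [0.928, -0.372, -0.002, -0.001]
ft_force: [-0.8, 1.5, 6.2]
width: 16.1
```

```bash
python3 fs.py
```

```text
deck tcp [18.56  0.65 40.88] F deck [0.34 0.5  6.43] w 16.14 25.3
```

Call:
{"method": "send_rows", "body": {
  "deltas": [
    [16,[0,0,-0.8],0],
    [17,[0,0,-0.5],0],
    [18,[0,0,0],0],
    [20,[0,0,0],0],
    [24,[0,0,0],0],
    [28,[0,0,0],0],
    [28,[0,0,0],0]
  ],
  "force": 4
}}

```text
time_s: 25.88
position: [525.1, -383.4, 93.1]
tcp_rot: [0.928, -0.372, -0.0, -0.0]
ft_force: [0.2, 0.3, -0.2]
width: 27.5
```

```bash
python3 fs.py; python3 snap.py w23; python3 - <<'E'
import cv2
a=cv2.imread("pics/w23.png")[110:310,140:470]; cv2.imwrite("pics/w23c.png",cv2.resize(a,None,fx=2.4,fy=2.4,interpolation=cv2.INTER_CUBIC))
E
```

```text
deck tcp [20.35  0.7  42.08] F deck [-0.15  0.35 -0.18] w 27.52 25.8833
25.8833 [ 525.07 -383.4    93.14] -43.7 [ 0.18  0.31 -0.22] 27.52233844149056
```

View pics/w23c.png

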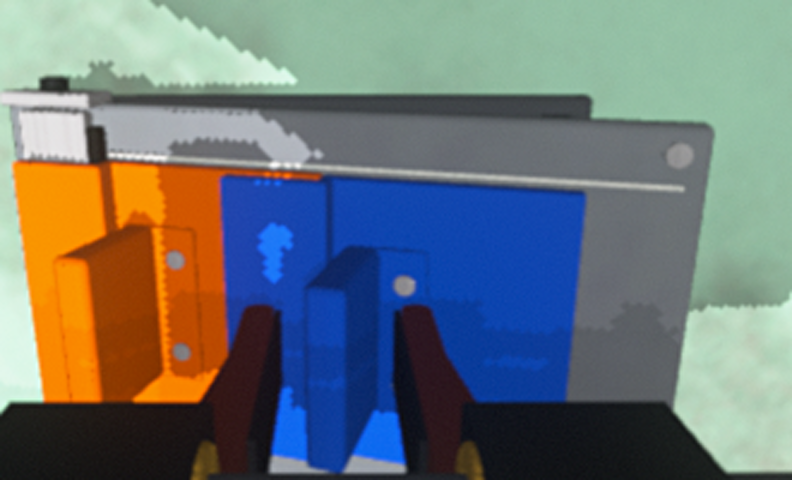

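Call:
{"method": "send_rows", "body": {
  "deltas": [
    [28,[0,0,-5],0],
    [28,[0,0,-15],0],
    [28,[0,0,-30],0],
    [28,[0,0,-30],0],
    [28,[-15,20,0],0],
    [28,[-20,35,0],0],
    [28,[-15,35,0],0],
    [28,[0,10,0],0],
    [28,[0,0,0],0],
    [28,[0,0,0],0],
    [28,[0,0,0],0]
  ]
}}

```text
time_s: 26.85
position: [421.5, -420.9, 173.9]
tcp_rot: [0.928, -0.372, 0.0, -0.0]
ft_force: [-0.2, 1.0, -0.3]
width: 28.1
```

```bash
python3 fs.py; python3 snap.py w24; python3 snap.py s24 scene; python3 snap.py t24 top; python3 - <<'E'
import cv2
a=cv2.imread("pics/w24.png")[0:200,150:480]; cv2.imwrite("pics/w24c.png",cv2.resize(a,None,fx=2.4,fy=2.4,interpolation=cv2.INTER_CUBIC))
a=cv2.imread("pics/s24.png")[180:350,150:420]; cv2.imwrite("pics/s24c.png",cv2.resize(a,None,fx=2.9,fy=2.9,interpolation=cv2.INTER_CUBIC))
E
```

```text
deck tcp [ -2.55 -97.95 133.65] F deck [-0.91  0.61  0.  ] w 28.12 26.85
26.85 [ 421.53 -420.91  173.85] -43.63 [-0.21  1.04 -0.27] 28.12337894291174
26.9 [ 421.7  -420.7   173.57] -43.59 [ 0.04  0.46 -0.95] 27.652194516820007
26.95 [ 421.62 -420.59  173.36] -43.57 [-0.8  -0.45  0.61] 27.830753898896074
```

View pics/w24c.png

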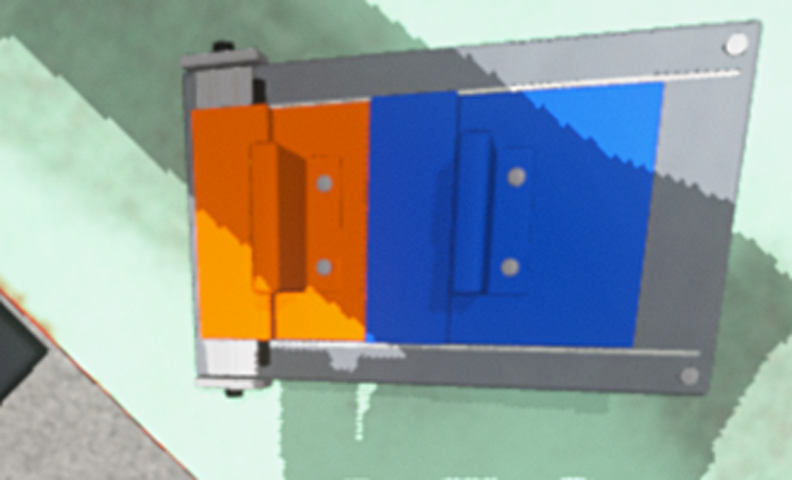

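View pics/s24c.png

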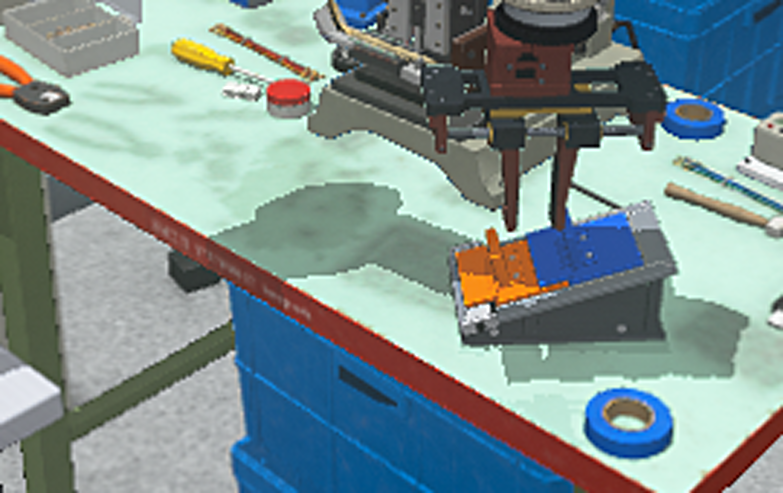

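```bash
python3 - <<'E'
from deck import *
d=dict(np.load("w24.npz"));P=pose(d,d);p=np.load("deck.npy")
c=lambda a:np.array(a,float)/2.4+[149.7,-.3]
f=lambda a,h:cast(d,c(a),P,p,h).round(1).tolist()
print("lines",f([[280,103],[735,72],[280,343],[695,353]],0),"corners",f([[761,21],[708,393]],0))
print("strip",f([[265,80],[269,364]],5))
print("orange tail",f([[192,111],[202,339]],11.5),"body sides",f([[272,104],[368,99],[275,341],[364,342]],5))
print("blue tail",f([[372,97],[368,342]],11.5),"shoulder step",f([[457,93],[449,343]],11.5),"head",f([[664,84],[634,347]],5))
print("screws",f([[324,184],[324,267],[516,177],[510,267]],5.5))
print("fins top",f([[251,143],[254,290]],38),f([[459,131],[453,292],[493,131],[488,293]],38))
E
```

```text
lines [[-55.6, 42.2, 0.0], [89.2, 41.6, 0.0], [-56.6, -41.7, -0.0], [89.2, -41.5, 0.0]] corners [[94.2, 54.6, 0.0], [95.0, -54.5, 0.0]]
strip [[-59.2, 48.6, 5.0], [-59.4, -49.4, 5.0]]
orange tail [[-84.5, 39.1, 11.5], [-84.2, -40.0, 11.5]] body sides [[-56.8, 40.9, 5.0], [-22.3, 40.1, 5.0], [-56.8, -40.6, 5.0], [-22.0, -40.2, 5.0]]
blue tail [[-19.5, 39.1, 11.5], [-19.0, -39.7, 11.5]] shoulder step [[8.1, 38.4, 11.5], [9.6, -39.4, 11.5]] head [[69.2, 38.4, 5.0], [69.7, -39.7, 5.0]]
screws [[-37.5, 14.1, 5.5], [-37.3, -13.9, 5.5], [27.8, 13.8, 5.5], [28.0, -14.3, 5.5]]
fins top [[-51.8, 22.4, 38.0], [-51.8, -21.9, 38.0]] [[12.4, 22.2, 38.0], [13.1, -22.4, 38.0], [21.9, 21.7, 38.0], [23.5, -22.6, 38.0]]
```

```bash
python3 - <<'E'
from station import env
print(env.close_job()); print(env.read_state()["time_s"])
E
```

```text
the job is handed in; nothing more can be done
None
the job is handed in; nothing more can be done
```

I laid both plates and handed the job in at about 27 s of the 72 s allowed. No verdict was reported.

- **Orange plate:** I pivoted it flat onto the deck and drew it down to the sprung strip with a steady pull of about 7 N along the slope. It was about 0.4 mm off the centre line, and I read no more than about 7 N at the wrist, well under the 25 N limit.
- **Blue plate:** I lapped it over the orange head and drew it down with 8 to 9 N, somewhat over the 7 N asked. That reading includes roughly 2 to 3 N of deck friction, so I estimate at least 4.5 N reached the orange head. I could not measure that contact directly.
- **Last wrist picture, gripper clear:**
  - Screws on the two plates measured 65.3 mm apart along the slope, against a target of 62.5 to 68 mm.
  - Plate sides sat within about 1 mm of centre and looked straight to about 0.01 to 0.02 rad.
  - The strip edge was at about -59.3 mm against about -57 mm when free, so it is still compressed by roughly 2 mm.
- **Not confirmed:**
  - Flatness I judged from the pictures and the jaw width, not measured directly; the width suggested a tilt error of about 0.03 rad at worst during the pulls.
  - The orange plate sprang back about 3.5 mm when released after its first pull, but the strip stayed compressed.
  - Individual edge readings disagree by about 1 mm, which is within the calibration.
- **Bystanders:** the tin, housing and blue tape roll look undisturbed in the last scene picture. I did not measure their positions again.

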